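Hold the coffee mill's crank on the flat of its shaft

ROBOT

A 6-joint arm with a two-finger parallel gripper is mounted at the origin on the work surface. World frame = base frame: x ahead of the robot, y to its left, z up, the work surface at z = 0. Lengths are in m, angles in degrees, forces in N, time in s.
With the tool pointing down it reaches from about 0.325 to 1 m from the base axis. Payload 5.1 kg.
Tool frame: the origin (TCP) lies between the finger pads; the fingertips stand 14 mm ahead of it and the grasp point (between the pads) lies 5 mm behind it; z points along the fingers, y is the direction in which the jaws open and shut (so a half turn about z gives the same grasp; the last joint's range is limited). The gripper opens to 85 mm and grips with 20 to 120 N. Pads are 22 mm wide; open, the fingers measure 114 mm over their backs; the gripper's body (76 mm by 85 mm) begins 54 mm behind the grasp point. The pads swing forward as they close: fully open they stand 13 mm farther back than shut.
Start: joints at [67.403, 7.093, 94.555, -0, 78.352, -4.733], TCP at [0.199, 0.619, 0.245] pointing down, gripper open.
Joint ranges: [-149.61, 149.61], [-58.7, 133.49], [1.44, 155.28], [-77.14, 257.14], [18.33, 153.61], [-166.67, 166.67]. Speed limits (degrees/s): [147.25, 147.25, 180, 180, 180, 180].

INTERFACE

Orientations are given as a 3x3 rotation matrix whose columns are the frame's x, y, z axes.
In Python, from workcell import env, vision gives the robot as it stands.
- The arm moves only by the shell command python3 -m pendant 'ROWS' [FORCE]. ROWS is JSON, a list of rows, each an object of numbers: "x", "y", "z": the shift along the tool's x, y, z as a fraction of full scale; "wx", "wy", "wz": the turn, a rotation vector about the tool's x, y, z as a fraction of full scale; "gripper": the gripper command: -1 is shut, 1 is fully open, values between are in proportion. A call has exactly 10 rows; each row shifts and turns the commanded pose from where the row before left it, along the tool's axes as they then stand; what a row does not reach is not made up. Full scale, the value 1, is 2 cm for a shift and 0.1 rad for a turn. A row lasts 1/12 s, in which the tool goes at most 41.7 mm and 7.16 degrees, less where a joint would pass 70% of its speed; a pose out of reach is approached as far as the arm can. A call with a number of a shift or a turn outside -1 to 1 is refused whole. A call with a gripper value outside its range is refused whole. The fingers move at their own pace and stop on an object; FORCE is the grip in N (left out, the last holds). Time passes only in rows, so rows that do not move let the fingers close, or fill a call up. It gives the time, the measured TCP pose, the force and the opening at its end, in the units of the state.
- env.sense(): the state, without advancing time (a new reading comes with each control period).
- vision.camera(name): name is "scene" or "top"; returns a dict with "color" (420x560x3 uint8, blue, green, red), "z_map" (420x560 float32, m along the optical axis (not along the pixel's ray), 0 where there is no reading), "K" (3x3 intrinsics, pixels), "k1" (the pictures are not rectified: a ray, as slopes to the right and down, at radius r is drawn at 1 + k1 r^2 times it, then the intrinsics apply), "pose" (4x4, takes a point from camera to world coordinates). Camera axes: x right, y down, z forward; pixel columns grow to the right and rows downward; lengths in m; the calibration is good to about 2 mm. A picture is of the moment at which its call begins.
- env.sign_off(): hands the job in, once; it reports no verdict.
The state is a dict: "t": time; "qpos": joint angles; "dq": joint speeds; "effort": joint torques, N m; "eef_pos": TCP position; "orientation": TCP orientation; "wrist_force": force on the tool from outside, world axes, zero at the start; "ft_torque": the same for the moment, N m; "opening": opening from 0.0 (shut) to 1.0 (fully open).
Only numpy, scipy, OpenCV 4.12 (cv2) and the standard library are available. Lean on these libraries where they do the work, as an engineer would, in place of code of your own. Each camera call takes 0.05 s, during which the arm holds its last target.

TASK

The crank has come off the hand coffee mill on the sideboard: take it by its collar, put the collar over the mill's shaft so that its grub screw sits on the shaft's flat, and slide it fully down on to the brass bearing without forcing it; the flat may be facing off to one side, so feel for it. Bring the shaft and crank round so that the grub screw faces the mill's drawer side squarely, and finish while still holding the collar there, gripped in the fingers and pressed down on the bearing, so that I can tighten the screw. Leave everything else on the sideboard where it stands.

Things in the scene. Friction and masses are not known exactly. Their poses are not given: they have to be found in the camera images.
- mill: Wooden box-shaped hand coffee mill, foot 132 mm square, fixed. Origin: centre of its underside, on the shaft's axis; z up; +x points to its drawer side (dark drawer front, brass ball knob at x = 70, z = 46). Box to z = 110, open steel bowl of 116 mm diameter to z = 142, 14 mm wide steel bridge along x across it (top z = 146), on that a brass bearing, 24 mm diameter (foot 32), flat top at z = 170.
- mill_seat (a point): Point on the mill's axis at the top of the brass bearing, 170 mm above the sideboard, where the underside of the crank's collar comes to rest; axes as the mill's.
- shaft_tip (a point): Fixed point on the mill's axis at the top of the dark steel shaft, 26 mm above the bearing; axes as the mill's. Shaft: 12 mm diameter, tip chamfered 2 mm, one side milled to a flat all the way, 2.5 mm from the axis (8.5 mm thick there). It turns both ways without end, friction 0.06 N m, and stays where left. At first the flat faces anywhere within 80 degrees either side of the mill's +x.
- crank: Loose steel crank, 130 to 210 g, upright on the sideboard. Origin: centre of its collar's underside, on the bore's axis; z up. Collar: block 28 (x) by 24 (y) by 30 mm high with D-shaped through bore, 14 mm diameter, its flat on the +x side 3.3 mm from the axis: the shaft's flat must face the crank's +x. The arm, 12 mm wide, runs from its -x face down to a wooden knob. Home: origin at mill_seat.
- crank_collar (a point): Where to grip the crank: on the bore's axis, 22 mm above the collar's underside (8 mm below its top), fingers closing across the crank's y (24 mm); axes as the crank's.
- crank_screw (a point): The grub screw (brass ring round a black socket): middle of the collar's +x face, 14 mm from the bore's axis, 15 mm above the collar's underside.
- crank_knob (a point): Middle of the dark wooden knob at the arm's end, 100 mm from the bore's axis along the crank's -x, 28 mm above the level of the collar's underside; knob 27 mm diameter, its top 47 mm above that level.
- tiffin: Bystander: stainless steel tiffin carrier of three tiers, 131 mm over its straps, 251 mm high with its handle. Origin: centre of its underside.
- teapot: Bystander: blue ceramic teapot, body 136 mm diameter, 132 mm high, spout to its +x, handle to its -x, 225 mm long in all. Origin: centre of its underside.
- sugar: Bystander: empty glass sugar dispenser with a steel cap and flip lever spout, 76 mm diameter, 162 mm high. Origin: centre of its underside.
- magnifier: Bystander: plastic magnifier lying flat, lens 100 mm diameter over its rim, handle to its -x, 210 mm long, 12 mm thick. Origin: under the centre of its lens.
- elephant: Bystander: wooden elephant carving, 150 mm long along x (trunk to +x), 54 mm wide, 91 mm high. Origin: under the middle of its body.
- hex_key: Bystander: L-shaped steel hex key for the grub screw, long leg 90 mm along y, short leg 30 mm, 6 mm thick, lying flat. Origin: near the middle of the long leg.
Not all that is in view belongs to the job. What is shaped like the mill but green or purple is not meant.

How it is judged:
By the outcome, as a careful person would: the job done as asked, in the order asked, and still so for the second after the job is handed in, while the arm keeps its last pose, push and grip.
It also fails if it takes over 69 s, if anything falls off the work surface, if the arm or the gripper's body presses on something with over 40 N, if the wrist force passes 120 N, or if a joint passes its speed limit or range.

## Working session

There is one attempt and no reset: what is moved stays moved. The work goes in short steps, Python scripts to look and compute and a shell command to move; the robot and the scene stay as the last step left them, time stands still between calls to the robot, and variables do not carry over. Pictures are saved under pics/ and viewed, and the job is handed in when it is done.

```bash
ls; mkdir -p pics; python3 - <<'E'
from workcell import env, vision
import cv2,numpy as np
s=env.sense();print({k:np.round(v,3).tolist() for k,v in s.items()})
for n in("scene","top"):
    c=vision.camera(n);cv2.imwrite(f"pics/{n}0.png",c["color"]);np.savez(f"{n}0.npz",**c);print(n,c["K"],c["k1"],c["pose"].round(3))
E
```

```text
pics
{'t': 0.0, 'qpos': [67.401, 7.133, 94.633, 0.002, 78.353, -4.732], 'dq': [0.101, -0.003, 0.033, 0.01, 0.005, 0.088], 'effort': [0.001, -42.36, -36.546, 0.0, 0.007, -0.0], 'eef_pos': [0.199, 0.618, 0.244], 'orientation': [[-0.952, 0.307, -0.001], [0.307, 0.952, -0.002], [0.0, -0.002, -1.0]], 'wrist_force': [-0.143, -0.74, 0.107], 'ft_torque': [0.036, -0.026, 0.02], 'opening': 0.998}
scene [[394.06683098   0.         277.59633639]
 [  0.         394.06683098 211.58869225]
 [  0.           0.           1.        ]] -0.013542901302495918 [[ 0.205  0.534 -0.82   1.543]
 [ 0.979 -0.094  0.183 -0.246]
 [ 0.021 -0.84  -0.542  0.765]
 [ 0.     0.     0.     1.   ]]
top [[463.70438093   0.         284.48976891]
 [  0.         463.70438093 216.8918555 ]
 [  0.           0.           1.        ]] -0.1226763468138052 [[-0.02  -0.991  0.135  0.381]
 [-1.     0.023  0.02  -0.044]
 [-0.023 -0.135 -0.991  1.571]
 [ 0.     0.     0.     1.   ]]
```

View pics/scene0.png

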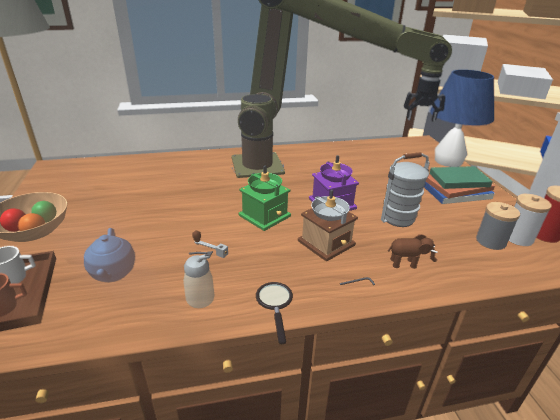

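View pics/top0.png

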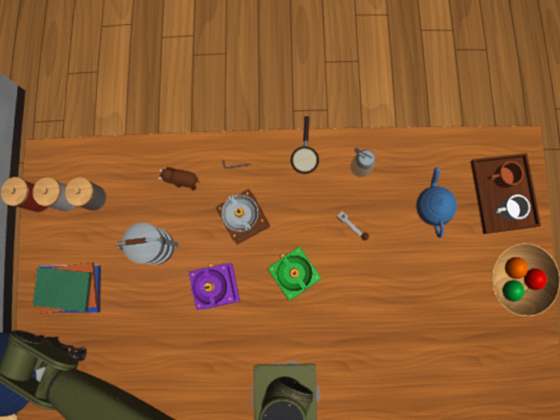

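The scene picture shows three mill shapes: green at (265,198), purple at (335,188) and brown wood at (329,228). In the top picture they are at (294,272), (212,287) and (240,212). The brown wooden one fits, since green and purple are ruled out. The loose crank is at scene (210,245) and top (352,225), with its collar at top (343,216). I'll confirm this in enlarged crops.

```bash
cat > h.py <<'E'
import numpy as np, cv2
def load(n): return dict(np.load(n))
def ray(c,u,v):
    K=c["K"];k1=float(c["k1"])
    d=np.array([(u-K[0,2])/K[0,0],(v-K[1,2])/K[1,1]]);s=d.copy()
    for _ in range(20): s=d/(1+k1*(s@s))
    return s
def px2w(c,u,v,z=None,depth=None):
    s=ray(c,u,v);P=c["pose"];r=P[:3,:3]@np.array([s[0],s[1],1]);o=P[:3,3]
    t=(z-o[2])/r[2] if z is not None else (depth if depth else float(c["z_map"][int(round(v)),int(round(u))]))
    return o+r*t
def w2px(c,p):
    P=c["pose"];q=P[:3,:3].T@(np.atleast_2d(p)-P[:3,3]).T
    s=q[:2]/q[2];s=s*(1+float(c["k1"])*(s**2).sum(0));K=c["K"]
    return np.stack([s[0]*K[0,0]+K[0,2],s[1]*K[1,1]+K[1,2]],1)
def crop(c,u0,v0,u1,v1,f,name):
    cv2.imwrite(name,cv2.resize(c["color"][v0:v1,u0:u1],None,fx=f,fy=f,interpolation=cv2.INTER_CUBIC))
def cloud(c):
    H,W=c["z_map"].shape;u,v=np.meshgrid(np.arange(W),np.arange(H));K=c["K"]
    d=np.stack([(u-K[0,2])/K[0,0],(v-K[1,2])/K[1,1]],-1);s=d.copy()
    for _ in range(15): s=d/(1+float(c["k1"])*(s**2).sum(-1,keepdims=True))
    z=c["z_map"][...,None];q=np.concatenate([s*z,z],-1)
    w=q@c["pose"][:3,:3].T+c["pose"][:3,3];w[c["z_map"]<=0]=np.nan
    return w
E
python3 - <<'E'
from h import *
t=load("top0.npz");s=load("scene0.npz")
a=cv2.resize(t["color"][180:250,205:275],(400,400),interpolation=cv2.INTER_CUBIC)
b=cv2.resize(t["color"][195:250,325:380],(400,400),interpolation=cv2.INTER_CUBIC)
cv2.imwrite("pics/tc.png",np.hstack([a,b]))
a=cv2.resize(s["color"][185:260,292:367],(400,400),interpolation=cv2.INTER_CUBIC)
b=cv2.resize(s["color"][215:275,180:240],(400,400),interpolation=cv2.INTER_CUBIC)
cv2.imwrite("pics/sc.png",np.hstack([a,b]))
for c in(t,s):
    w=cloud(c); 
    # table check
    print(np.nanmedian(w[230:240,280:330,2] if c is t else w[262:275,240:255,2]))
    print(np.isfinite(w).mean())
E
```

```text
0.000995207509895235
0.9961352040816327
-0.0005551431924044614
0.9961011904761905
```

View pics/tc.png

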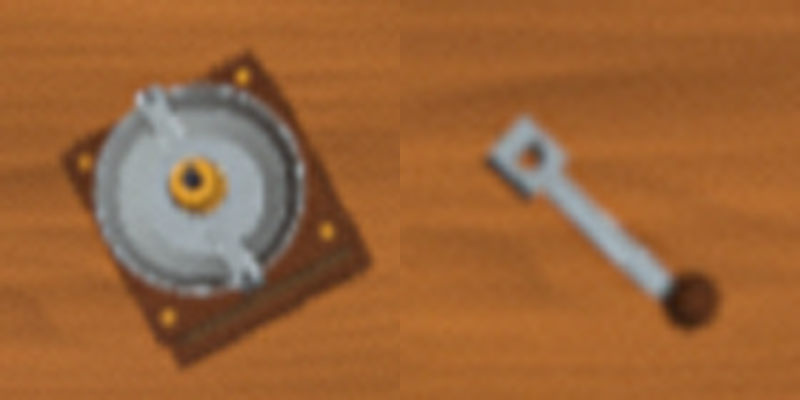

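View pics/sc.png

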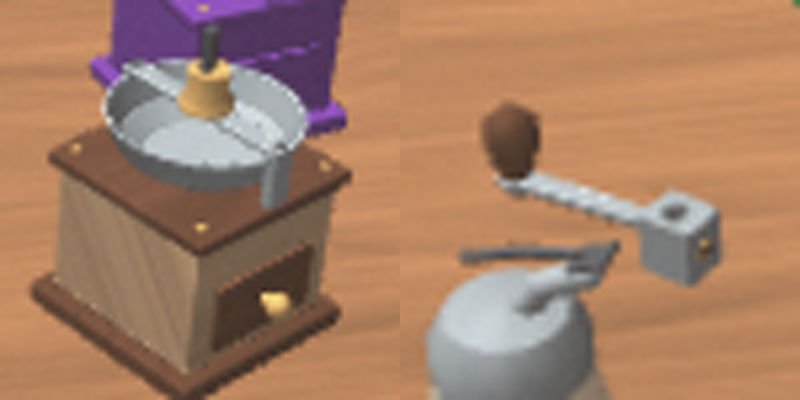

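The crops confirm it. The brown mill has its dark drawer and brass knob facing the scene camera, at scene (343.6,241.8), and its bearing and shaft at top (239,211). The crank's collar bore is at top (342.6,216.3), its knob at top (365,236), and the brass screw faces away from the knob. Next I'll measure the poses.

```bash
python3 - <<'E'
from h import *
from scipy.optimize import least_squares
t=load("top0.npz");s=load("scene0.npz")
# crank
print("crank bore",px2w(t,342.6,216.3,z=.03),"knob",px2w(t,364.9,236.25,z=.045))
k=cv2.minAreaRect
for n,c,(u0,v0,u1,v1) in(("t",t,(325,195,380,250)),("s",s,(180,225,240,275))):
    w=cloud(c)[v0:v1,u0:u1].reshape(-1,3)
    col=w[(abs(w[:,2]-.030)<.004)]
    print(n,"n30",len(col)); 
    kn=w[(w[:,2]>.036)&(w[:,2]<.06)]; print("knob pts",len(kn),np.nanmean(kn,0),kn[:,2].max() if len(kn) else 0)
    b0=px2w(t,342.6,216.3,z=.03)
    cc=col[np.linalg.norm(col[:,:2]-b0[:2],axis=1)<.024]
    print(len(cc),cc.mean(0),cv2.minAreaRect((cc[:,:2]*1000).astype(np.float32)))
# mill
w1=px2w(t,238.8,211.2,z=.196);print("tip top",w1)
tip=(209*75/400+292,27*75/400+185);print("tip scene",px2w(s,*tip,z=.196))
kn=(275*75/400+292,303*75/400+185);print("drawer knob",px2w(s,*kn,z=.046))
for n,c in(("t",t),("s",s)):
    w=cloud(c).reshape(-1,3);m=np.linalg.norm(w[:,:2]-w1[:2],axis=1)<.1;w=w[m]
    rim=w[(abs(w[:,2]-.1405)<.0035)];r=np.linalg.norm(rim[:,:2]-w1[:2],axis=1);rim=rim[(r>.045)&(r<.068)]
    f=least_squares(lambda p:np.hypot(rim[:,0]-p[0],rim[:,1]-p[1])-p[2],[*w1[:2],.057],loss="soft_l1",f_scale=.002);print(n,"rim",len(rim),f.x)
    br=w[(abs(w[:,2]-.170)<.003)];br=br[np.linalg.norm(br[:,:2]-w1[:2],axis=1)<.02];print("bearing",len(br),br.mean(0) if len(br) else 0)
    tp=w[(abs(w[:,2]-.110)<.003)];print(n,"top plate",cv2.minAreaRect((tp[:,:2]*1000).astype(np.float32)))
    ft=w[(w[:,2]>.003)];print(n,"all",cv2.minAreaRect((ft[:,:2]*1000).astype(np.float32)))
    sd=w[(w[:,2]>.025)&(w[:,2]<.09)];
    print(len(sd),"side z span")
    np.save(f"side_{n}.npy",sd)
E
```

```text
crank bore [ 0.58840031 -0.20715816  0.03      ] knob [ 0.51818318 -0.27695787  0.045     ]
t n30 40
knob pts 48 [ 0.52377935 -0.27418927  0.04394684] 0.05221554419337915
35 [ 0.5899579  -0.20589079  0.02980459] ((588.8974609375, -207.47735595703125), (33.388370513916016, 24.074243545532227), 49.589996337890625)
s n30 68
knob pts 39 [ 0.52600011 -0.27634603  0.0416529 ] 0.04832137049560192
51 [ 0.59155088 -0.20436366  0.02903358] ((591.761962890625, -203.45159912109375), (27.73001480102539, 28.972023010253906), 52.095680236816406)
tip top [0.58873436 0.12147139 0.196     ]
tip scene [0.59494514 0.12493013 0.196     ]
drawer knob [0.65450804 0.15944584 0.046     ]
t rim 133 [0.59366951 0.1259645  0.05456559]
bearing 27 [0.59394443 0.12451952 0.1702445 ]
t top plate ((593.8782958984375, 126.01484680175781), (124.2007827758789, 123.78243255615234), 27.510963439941406)
t all ((587.2771606445312, 118.88369750976562), (190.62156677246094, 198.12803649902344), 56.36268615722656)
48 side z span
s rim 128 [0.59440746 0.12634467 0.0554885 ]
bearing 27 [0.59635336 0.1254806  0.16945385]
s top plate ((594.2976684570312, 124.69175720214844), (126.35479736328125, 125.08728790283203), 28.3179931640625)
s all ((604.0958251953125, 129.8941192626953), (145.32064819335938, 173.12661743164062), 11.318774223327637)
879 side z span
```

```bash
cat >> h.py <<'E'
def T(x,y,z,yaw):
    a=np.radians(yaw);M=np.eye(4);M[:2,:2]=[[np.cos(a),-np.sin(a)],[np.sin(a),np.cos(a)]];M[:3,3]=x,y,z;return M
def circ(r,z,x=0,y=0,n=60): 
    a=np.linspace(0,2*np.pi,n);return np.c_[x+r*np.cos(a),y+r*np.sin(a),0*a+z]
def rect(a,b,z): return np.array([[a,b,z],[-a,b,z],[-a,-b,z],[a,-b,z],[a,b,z]])
MILL=[rect(.066,.066,0),circ(.058,.142),circ(.012,.170),circ(.006,.196),circ(.006,.170),circ(.005,.046,.07)]
CRANK=[rect(.014,.012,.03),rect(.014,.012,0),circ(.007,.03),circ(.0135,.028,-.1),circ(.003,.047,-.1)]
def overlay(c,M,model,box,f,name=None,img=None):
    u0,v0,u1,v1=box
    im=cv2.resize(c["color"][v0:v1,u0:u1],None,fx=f,fy=f,interpolation=cv2.INTER_CUBIC) if img is None else img
    for L in model:
        p=w2px(c,(M@np.c_[L,np.ones(len(L))].T).T[:,:3])
        p=((p-[u0,v0]+.5)*f-.5)
        cv2.polylines(im,[np.round(p*16).astype(np.int32).reshape(-1,1,2)],False,(255,0,255),1,cv2.LINE_AA,4)
    if name: cv2.imwrite(name,im)
    return im
E
python3 - <<'E'
from h import *
t=load("top0.npz");s=load("scene0.npz")
M=T(.594,.1255,0,28.5);C=T(.5890,-.2065,0,45)
im=np.vstack([np.hstack([overlay(t,M,MILL,(203,175,278,250),4),overlay(s,M,MILL,(292,185,367,260),4)]),
np.hstack([overlay(t,C,CRANK,(325,200,375,250),6),overlay(s,C,CRANK,(185,222,235,272),6)])])
cv2.imwrite("pics/ov.png",im);print(im.shape)
E
```

```text
(600, 600, 3)
```

View pics/ov.png

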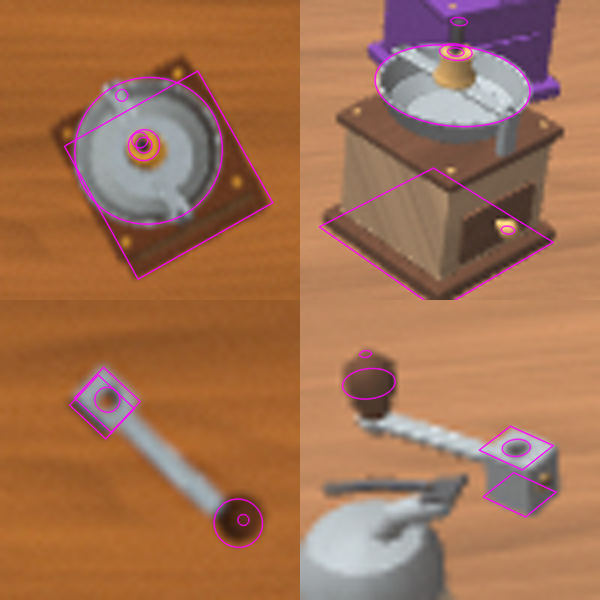

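The overlay fits to about a pixel: mill at (0.594, 0.1255) with yaw about 28.5°, crank at (0.589, -0.2065) with yaw about 45°. I'll check the bystander clearances and the first move.

```bash
python3 - <<'E'
from h import *
t=load("top0.npz")
for n,u,v,z in(("sugar",365,155,.16),("tiffin",147,243,.2),("purple",209,288,.19),("green",294,272,.19),("teapot",438,205,.1),("magn",305,160,.01),("eleph",180,178,.08),("hex",236,164,.005)):
    print(n,px2w(t,u,v,z=z).round(3))
E
python3 -m pendant '[{"wz":1,"z":-1,"gripper":1},{"wz":1,"z":-1,"gripper":1},{"wz":1,"z":-1,"gripper":1},{"wz":1,"gripper":1},{"wz":1,"gripper":1},{"wz":1,"gripper":1},{"wz":1,"gripper":1},{"wz":1,"gripper":1},{"wz":1,"gripper":1},{"wz":1,"gripper":1}]' 40
python3 -m pendant '[{"wz":1,"gripper":1},{"wz":1,"gripper":1},{"wz":1,"gripper":1},{"wz":1,"gripper":1},{"wz":1,"gripper":1},{"wz":1,"gripper":1},{"wz":1,"gripper":1},{"wz":1,"gripper":1},{"wz":1,"gripper":1},{"wz":1,"gripper":1}]'
```

```text
sugar [ 0.763 -0.271  0.16 ]
tiffin [0.498 0.401 0.2  ]
purple [0.361 0.213 0.19 ]
green [ 0.404 -0.04   0.19 ]
teapot [ 0.609 -0.511  0.1  ]
magn [ 0.791 -0.087  0.01 ]
eleph [0.723 0.332 0.08 ]
hex [0.784 0.153 0.005]$[0]: bad value
$[0]: bad value
```

```bash
python3 -m pendant '[{"x":0,"y":0,"z":-1,"wx":0,"wy":0,"wz":1,"gripper":1},{"x":0,"y":0,"z":-1,"wx":0,"wy":0,"wz":1,"gripper":1},{"x":0,"y":0,"z":-1,"wx":0,"wy":0,"wz":1,"gripper":1},{"x":0,"y":0,"z":0,"wx":0,"wy":0,"wz":1,"gripper":1},{"x":0,"y":0,"z":0,"wx":0,"wy":0,"wz":1,"gripper":1},{"x":0,"y":0,"z":0,"wx":0,"wy":0,"wz":1,"gripper":1},{"x":0,"y":0,"z":0,"wx":0,"wy":0,"wz":1,"gripper":1},{"x":0,"y":0,"z":0,"wx":0,"wy":0,"wz":1,"gripper":1},{"x":0,"y":0,"z":0,"wx":0,"wy":0,"wz":1,"gripper":1},{"x":0,"y":0,"z":0,"wx":0,"wy":0,"wz":1,"gripper":1}]' 40
```

```text
t: 0.93
eef_pos: [0.1993, 0.6184, 0.3045]
orientation: [[-0.251, 0.968, -0.0], [0.968, 0.251, -0.001], [-0.001, -0.001, -1.0]]
wrist_force: [0.2, -0.1, -0.2]
opening: 1.003
```

```bash
python3 -m pendant '[{"x":0,"y":0,"z":0,"wx":0,"wy":0,"wz":1,"gripper":1},{"x":0,"y":0,"z":0,"wx":0,"wy":0,"wz":1,"gripper":1},{"x":0,"y":0,"z":0,"wx":0,"wy":0,"wz":1,"gripper":1},{"x":0,"y":0,"z":0,"wx":0,"wy":0,"wz":1,"gripper":1},{"x":0,"y":0,"z":0,"wx":0,"wy":0,"wz":1,"gripper":1},{"x":0,"y":0,"z":0,"wx":0,"wy":0,"wz":1,"gripper":1},{"x":0,"y":0,"z":0,"wx":0,"wy":0,"wz":1,"gripper":1},{"x":0,"y":0,"z":0,"wx":0,"wy":0,"wz":1,"gripper":1},{"x":0,"y":0,"z":0,"wx":0,"wy":0,"wz":1,"gripper":1},{"x":0,"y":0,"z":0,"wx":0,"wy":0,"wz":0.44,"gripper":1}]' 40
cat >> h.py <<'E'
def want(p,yaw,z=None):
    "rows needed: total shift in full-scale units along tool axes, from the measured pose"
    from workcell import env
    s=env.sense();R=np.array(s["orientation"]);e=np.array(s["eef_pos"])
    d=R.T@(np.array(p)-e)/.02
    cur=np.degrees(np.arctan2(R[1,0],R[0,0]));dy=(yaw-cur+180)%360-180
    print("t",round(s["t"],2),"pos",e.round(4),"yaw",cur.round(2),"tilt",R[:,2].round(4),"shift units",d.round(3),"wz units",round(-np.radians(dy)/.1,3),"F",np.round(s["wrist_force"],2),"M",np.round(s["ft_torque"],3),"op",round(float(s["opening"]),3))
E
python3 -c "
from h import *
want([.589,-.2065,.2],45)"
```

```text
t: 1.77
eef_pos: [0.1993, 0.6184, 0.3045]
orientation: [[0.636, 0.772, -0.0], [0.772, -0.636, -0.001], [-0.001, 0.0, -1.0]]
wrist_force: [0.2, -0.1, -1.2]
opening: 1.003
t 1.77 pos [0.1993 0.6184 0.3045] yaw 50.52 tilt [-5.0e-04 -1.2e-03 -1.0e+00] shift units [-19.441  41.26    5.265] wz units 0.964 F [ 0.25 -0.06 -1.17] M [-0.012 -0.002  0.031] op 1.003
```

```bash
python3 -m pendant '[{"x":0,"y":0,"z":0,"wx":0,"wy":0,"wz":0.96,"gripper":1},{"x":-0.3,"y":1,"z":0,"wx":0,"wy":0,"wz":0,"gripper":1},{"x":-0.4,"y":1,"z":0,"wx":0,"wy":0,"wz":0,"gripper":1},{"x":-0.4,"y":1,"z":0,"wx":0,"wy":0,"wz":0,"gripper":1},{"x":-0.4,"y":1,"z":0,"wx":0,"wy":0,"wz":0,"gripper":1},{"x":-0.4,"y":1,"z":0,"wx":0,"wy":0,"wz":0,"gripper":1},{"x":-0.4,"y":1,"z":0,"wx":0,"wy":0,"wz":0,"gripper":1},{"x":-0.4,"y":1,"z":0,"wx":0,"wy":0,"wz":0,"gripper":1},{"x":-0.4,"y":1,"z":0,"wx":0,"wy":0,"wz":0,"gripper":1},{"x":-0.4,"y":1,"z":0,"wx":0,"wy":0,"wz":0,"gripper":1}]'
python3 -m pendant '[{"x":-0.4,"y":1,"z":0,"wx":0,"wy":0,"wz":0,"gripper":1},{"x":-0.4,"y":1,"z":0,"wx":0,"wy":0,"wz":0,"gripper":1},{"x":-0.4,"y":1,"z":0,"wx":0,"wy":0,"wz":0,"gripper":1},{"x":-0.4,"y":1,"z":0,"wx":0,"wy":0,"wz":0,"gripper":1},{"x":-0.4,"y":1,"z":0,"wx":0,"wy":0,"wz":0,"gripper":1},{"x":-0.4,"y":1,"z":0,"wx":0,"wy":0,"wz":0,"gripper":1},{"x":-0.4,"y":1,"z":0,"wx":0,"wy":0,"wz":0,"gripper":1},{"x":-0.4,"y":1,"z":0,"wx":0,"wy":0,"wz":0,"gripper":1},{"x":-0.4,"y":1,"z":0,"wx":0,"wy":0,"wz":0,"gripper":1},{"x":-0.4,"y":1,"z":0,"wx":0,"wy":0,"wz":0,"gripper":1}]'
python3 -m pendant '[{"x":-0.4,"y":1,"z":0,"wx":0,"wy":0,"wz":0,"gripper":1},{"x":-0.4,"y":1,"z":0,"wx":0,"wy":0,"wz":0,"gripper":1},{"x":-0.4,"y":1,"z":0,"wx":0,"wy":0,"wz":0,"gripper":1},{"x":-0.4,"y":1,"z":0,"wx":0,"wy":0,"wz":0,"gripper":1},{"x":-0.4,"y":1,"z":0,"wx":0,"wy":0,"wz":0,"gripper":1},{"x":-0.4,"y":1,"z":0,"wx":0,"wy":0,"wz":0,"gripper":1},{"x":-0.4,"y":1,"z":0,"wx":0,"wy":0,"wz":0,"gripper":1},{"x":-0.4,"y":1,"z":0,"wx":0,"wy":0,"wz":0,"gripper":1},{"x":-0.4,"y":1,"z":0,"wx":0,"wy":0,"wz":0,"gripper":1},{"x":-0.4,"y":1,"z":0,"wx":0,"wy":0,"wz":0,"gripper":1}]'
python3 -m pendant '[{"x":-0.4,"y":1,"z":0,"wx":0,"wy":0,"wz":0,"gripper":1},{"x":-0.4,"y":1,"z":0,"wx":0,"wy":0,"wz":0,"gripper":1},{"x":-0.4,"y":1,"z":0,"wx":0,"wy":0,"wz":0,"gripper":1},{"x":-0.4,"y":1,"z":0,"wx":0,"wy":0,"wz":0,"gripper":1},{"x":-0.4,"y":1,"z":0,"wx":0,"wy":0,"wz":0,"gripper":1},{"x":-0.4,"y":1,"z":0.5,"wx":0,"wy":0,"wz":0,"gripper":1},{"x":-0.4,"y":1,"z":1,"wx":0,"wy":0,"wz":0,"gripper":1},{"x":0,"y":1,"z":1,"wx":0,"wy":0,"wz":0,"gripper":1},{"x":0,"y":1,"z":1,"wx":0,"wy":0,"wz":0,"gripper":1},{"x":0,"y":1,"z":1,"wx":0,"wy":0,"wz":0,"gripper":1}]'
python3 -c "
from h import *
want([.589,-.2065,.2],45)"
```

```text
t: 2.6
eef_pos: [0.2781, 0.441, 0.3047]
orientation: [[0.704, 0.71, -0.001], [0.71, -0.704, -0.001], [-0.001, 0.0, -1.0]]
wrist_force: [0.0, 0.4, -0.5]
opening: 1.003
t: 3.43
eef_pos: [0.3637, 0.2435, 0.3048]
orientation: [[0.704, 0.71, -0.001], [0.71, -0.704, -0.0], [-0.001, -0.0, -1.0]]
wrist_force: [0.1, 0.1, -0.2]
opening: 0.999
t: 4.27
eef_pos: [0.4494, 0.0459, 0.3048]
orientation: [[0.704, 0.71, -0.001], [0.71, -0.704, 0.0], [-0.0, -0.0, -1.0]]
wrist_force: [-0.5, -0.4, 1.4]
opening: 1.002
t: 5.1
eef_pos: [0.5522, -0.1344, 0.2139]
orientation: [[0.704, 0.71, -0.0], [0.71, -0.704, 0.0], [-0.0, -0.001, -1.0]]
wrist_force: [0.2, 0.7, -0.3]
opening: 1.0
t 5.1 pos [ 0.5522 -0.1344  0.2139] yaw 45.22 tilt [-5.e-04  2.e-04 -1.e+00] shift units [-1.263  3.844  0.695] wz units 0.039 F [ 0.15  0.74 -0.28] M [-0.019 -0.005  0.008] op 1.0
```

```bash
python3 -m pendant '[{"x":-0.3,"y":1,"z":0,"wx":0,"wy":0,"wz":0.04,"gripper":1},{"x":-0.3,"y":1,"z":1,"wx":0,"wy":0,"wz":0,"gripper":1},{"x":-0.3,"y":1,"z":1,"wx":0,"wy":0,"wz":0,"gripper":1},{"x":-0.36,"y":0.84,"z":1,"wx":0,"wy":0,"wz":0,"gripper":1},{"x":0,"y":0,"z":1,"wx":0,"wy":0,"wz":0,"gripper":1},{"x":0,"y":0,"z":1,"wx":0,"wy":0,"wz":0,"gripper":1},{"x":0,"y":0,"z":1,"wx":0,"wy":0,"wz":0,"gripper":1},{"x":0,"y":0,"z":0.2,"wx":0,"wy":0,"wz":0,"gripper":1},{"x":0,"y":0,"z":0,"wx":0,"wy":0,"wz":0,"gripper":1},{"x":0,"y":0,"z":0,"wx":0,"wy":0,"wz":0,"gripper":1}]'
python3 - <<'E'
from h import *
from workcell import vision
want([.589,-.2065,.018],45)
C=T(.5890,-.2065,0,45)
ims=[]
for n,b in(("top",(310,185,380,255)),("scene",(175,205,245,275))):
    c=vision.camera(n);np.savez(n+"1.npz",**c);ims+=[cv2.resize(c["color"][b[1]:b[3],b[0]:b[2]],None,fx=5.5,fy=5.5,interpolation=cv2.INTER_CUBIC)]
cv2.imwrite("pics/above.png",np.hstack(ims))
E
```

```text
t: 5.93
eef_pos: [0.5888, -0.2057, 0.0917]
orientation: [[0.707, 0.707, 0.0], [0.707, -0.707, -0.0], [0.0, 0.0, -1.0]]
wrist_force: [-0.3, -0.9, 0.4]
opening: 0.997
t 5.93 pos [ 0.5888 -0.2057  0.0917] yaw 45.03 tilt [ 1.e-04 -1.e-04 -1.e+00] shift units [-0.022  0.036  3.686] wz units 0.005 F [-0.35 -0.92  0.43] M [0.038 0.068 0.017] op 0.997
```

View pics/above.png

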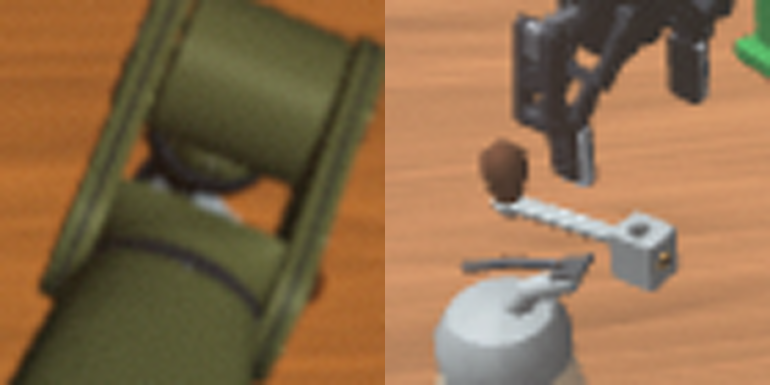

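The scene view shows the open fingers at crop (575,180) and (690,100), straddling the line above the collar at (640,240). I'll go down.

```bash
python3 -m pendant '[{"x":0,"y":0.04,"z":0.8,"wx":0,"wy":0,"wz":0,"gripper":1},{"x":0,"y":0,"z":0.8,"wx":0,"wy":0,"wz":0,"gripper":1},{"x":0,"y":0,"z":0.8,"wx":0,"wy":0,"wz":0,"gripper":1},{"x":0,"y":0,"z":0.6,"wx":0,"wy":0,"wz":0,"gripper":1},{"x":0,"y":0,"z":0.4,"wx":0,"wy":0,"wz":0,"gripper":1},{"x":0,"y":0,"z":0.24,"wx":0,"wy":0,"wz":0,"gripper":1},{"x":0,"y":0,"z":0,"wx":0,"wy":0,"wz":0,"gripper":1},{"x":0,"y":0,"z":0,"wx":0,"wy":0,"wz":0,"gripper":0.2},{"x":0,"y":0,"z":0,"wx":0,"wy":0,"wz":0,"gripper":-0.1},{"x":0,"y":0,"z":0,"wx":0,"wy":0,"wz":0,"gripper":-0.3}]' 40
python3 - <<'E'
from h import *
from workcell import vision
want([.589,-.2065,.018],45)
C=T(.5890,-.2065,0,45)
ims=[]
for n,b in(("top",(310,185,380,255)),("scene",(175,205,245,275))):
    c=vision.camera(n);np.savez(n+"2.npz",**c);ims+=[cv2.resize(c["color"][b[1]:b[3],b[0]:b[2]],None,fx=5.5,fy=5.5,interpolation=cv2.INTER_CUBIC)]
cv2.imwrite("pics/down.png",np.hstack(ims))
E
```

```text
t: 6.87
eef_pos: [0.5899, -0.2065, 0.0196]
orientation: [[0.707, 0.707, 0.002], [0.707, -0.707, -0.001], [0.001, 0.002, -1.0]]
wrist_force: [0.0, 0.2, 0.5]
opening: 0.606
t 6.87 pos [ 0.5899 -0.2065  0.0196] yaw 45.02 tilt [ 1.6e-03 -7.0e-04 -1.0e+00] shift units [-0.031 -0.034  0.079] wz units 0.004 F [0.02 0.23 0.46] M [-0.011  0.01  -0.008] op 0.606
```

View pics/down.png

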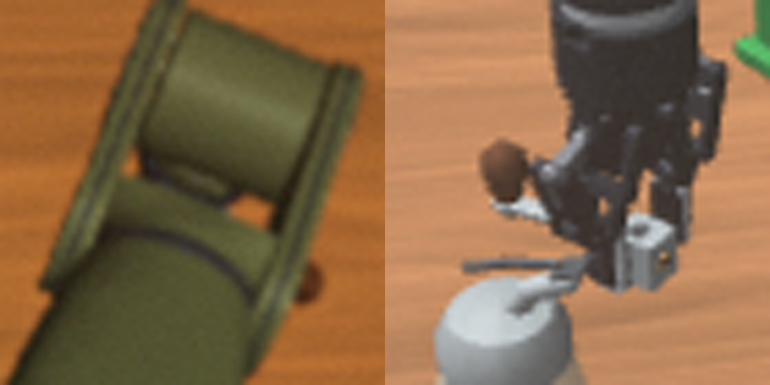

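The fingers straddle the collar, which is at scene crop (650,250). I'll close them.

```bash
python3 -m pendant '[{"x":0,"y":0,"z":0,"wx":0,"wy":0,"wz":0,"gripper":-0.4},{"x":0,"y":0,"z":0,"wx":0,"wy":0,"wz":0,"gripper":-0.5},{"x":0,"y":0,"z":0,"wx":0,"wy":0,"wz":0,"gripper":-0.6},{"x":0,"y":0,"z":0,"wx":0,"wy":0,"wz":0,"gripper":-1},{"x":0,"y":0,"z":0,"wx":0,"wy":0,"wz":0,"gripper":-1},{"x":0,"y":0,"z":0,"wx":0,"wy":0,"wz":0,"gripper":-1},{"x":0,"y":0,"z":0,"wx":0,"wy":0,"wz":0,"gripper":-1},{"x":0,"y":0,"z":0,"wx":0,"wy":0,"wz":0,"gripper":-1},{"x":0,"y":0,"z":0,"wx":0,"wy":0,"wz":0,"gripper":-1},{"x":0,"y":0,"z":0,"wx":0,"wy":0,"wz":0,"gripper":-1}]' 60
python3 - <<'E'
from h import *
from workcell import vision
want([.589,-.2065,.018],45)
ims=[]
for n,b in(("top",(310,185,380,255)),("scene",(175,205,245,275))):
    c=vision.camera(n);np.savez(n+"3.npz",**c);
    print(n,np.abs(c["color"].astype(int)-load(n+"2.npz")["color"]).sum(-1).max())
    ims+=[overlay(c,T(.589,-.2065,0,45),CRANK,b,5.5)]
cv2.imwrite("pics/grip.png",np.hstack(ims))
E
```

```text
t: 7.8
eef_pos: [0.5897, -0.2065, 0.0192]
orientation: [[0.707, 0.707, 0.001], [0.707, -0.707, -0.0], [0.0, 0.001, -1.0]]
wrist_force: [-0.1, 0.4, 6.1]
opening: 0.269
t 7.8 pos [ 0.5897 -0.2065  0.0192] yaw 45.03 tilt [ 1.e-03 -5.e-04 -1.e+00] shift units [-0.027 -0.024  0.059] wz units 0.005 F [-0.1   0.39  6.09] M [0.005 0.069 0.02 ] op 0.269
top 47
scene 435
```

View pics/grip.png

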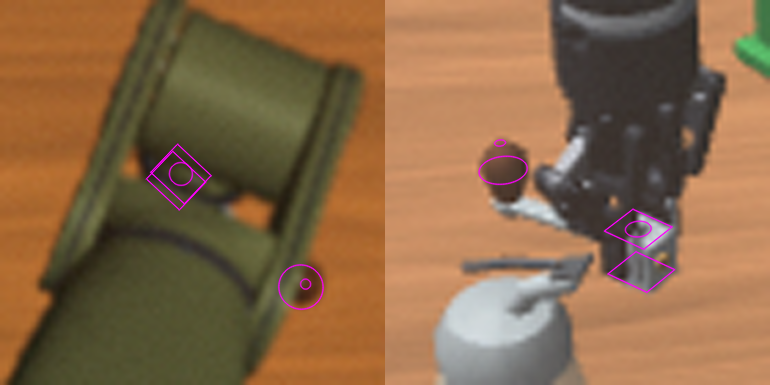

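Gripped: opening 0.27, about 23 mm, with the collar centred. Before lifting I'll look at the saved images for a hint of where the shaft's flat faces.

```bash
python3 - <<'E'
from h import *
t=load("top0.npz");s=load("scene0.npz")
def f(c,p): 
    u,v=w2px(c,np.array(p))[0];print(u,v);u,v=int(u),int(v);return cv2.resize(c["color"][v-12:v+13,u-12:u+13],(400,400),interpolation=cv2.INTER_NEAREST)
cv2.imwrite("pics/tip.png",np.hstack([f(t,[.594,.1255,.185]),f(s,[.594,.1255,.183])]))
print(s["color"][185:205,322:340].sum(-1))
print(t["color"][203:220,230:248].sum(-1))
E
python3 -m pendant '[{"x":0,"y":0,"z":-0.1,"wx":0,"wy":0,"wz":0,"gripper":-1},{"x":0,"y":0,"z":-0.4,"wx":0,"wy":0,"wz":0,"gripper":-1},{"x":0,"y":0,"z":-0.8,"wx":0,"wy":0,"wz":0,"gripper":-1},{"x":0,"y":0,"z":-1,"wx":0,"wy":0,"wz":0,"gripper":-1},{"x":0,"y":0,"z":-1,"wx":0,"wy":0,"wz":0,"gripper":-1},{"x":0,"y":0,"z":-1,"wx":0,"wy":0,"wz":0,"gripper":-1},{"x":0,"y":0,"z":-1,"wx":0,"wy":0,"wz":0,"gripper":-1},{"x":0,"y":0,"z":-1,"wx":0,"wy":0,"wz":0,"gripper":-1},{"x":0,"y":0,"z":-1,"wx":0,"wy":0,"wz":0,"gripper":-1},{"x":0,"y":0,"z":-1,"wx":0,"wy":0,"wz":0,"gripper":-1}]'
```

```text
237.9055564450756 210.04758961383763
330.85235574320666 193.72181312703492
[[256 302 366 431 419 418 419 416 417 424 418 417 422 420 423 414 420 418]
 [291 236 301 355 434 419 422 485 488 431 420 417 416 423 423 422 419 405]
 [289 291 256 294 349 423 419 426 435 427 428 417 412 381 345 299 268 247]
 [291 291 290 254 289 336 433 414 386 359 302 265 245 239 241 231 224 218]
 [289 294 293 289 251 289 304 251 240 270 253 229 217 221 214 215 229 226]
 [289 290 290 290 289 247 258 222 262 311 275 218 224 225 225 227 223 230]
 [287 290 291 290 288 291 290 233 228 242 199 212 231 233 226 229 231 225]
 [294 289 288 288 288 290 294 223 221 215 179 211 226 228 231 230 226 224]
 [287 292 290 286 295 292 286 225 226 212 172 225 227 229 230 228 223 225]
 [288 292 290 292 290 289 279 224 218 207 167 221 232 223 229 227 224 225]
 [289 290 289 289 290 288 276 231 220 207 183 225 231 225 231 223 228 224]
 [446 468 526 521 478 453 482 397 241 203 249 464 327 273 310 329 368 344]
 [356 397 419 432 435 534 564 350 229 196 357 553 552 570 478 387 304 253]
 [482 396 401 419 437 502 566 489 319 364 545 566 
[... 1225 characters left out ...]

 [505 508 509 494 392 383 415 410 345 364 413 402 327 328 400 483 491 488]
 [501 508 513 505 431 332 357 409 402 419 381 335 313 344 410 479 496 496]
 [504 504 508 508 471 341 299 325 327 335 297 294 331 403 451 485 499 494]
 [502 504 501 508 498 440 374 326 273 268 286 348 394 460 482 496 504 503]
 [492 494 504 497 503 496 471 440 367 363 360 417 444 478 493 499 501 491]
 [485 492 498 508 500 502 497 484 453 463 451 472 484 483 487 496 499 494]
 [483 484 507 501 498 496 500 502 490 500 504 495 492 483 491 498 493 494]]
t: 8.73
eef_pos: [0.5883, -0.2058, 0.1846]
orientation: [[0.707, 0.707, -0.002], [0.707, -0.707, 0.001], [-0.001, -0.002, -1.0]]
wrist_force: [0.6, 0.3, -2.4]
opening: 0.263
```

View pics/tip.png

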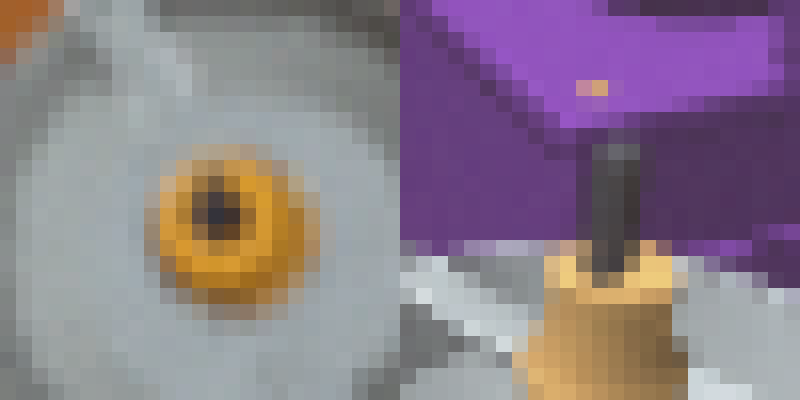

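The scene crop shows the shaft with a mostly even grey face toward the camera-left and a darker right edge. That hints weakly that the flat faces toward negative world yaw, so I'll start feeling from that end. Rising and turning now.

```bash
python3 -m pendant '[{"x":0,"y":0,"z":-1,"wx":0,"wy":0,"wz":0.5,"gripper":-1},{"x":0,"y":0,"z":-1,"wx":0,"wy":0,"wz":0.9,"gripper":-1},{"x":0,"y":0,"z":-1,"wx":0,"wy":0,"wz":0.9,"gripper":-1},{"x":0,"y":0,"z":-1,"wx":0,"wy":0,"wz":0.9,"gripper":-1},{"x":0,"y":0,"z":0,"wx":0,"wy":0,"wz":0.9,"gripper":-1},{"x":0,"y":0,"z":0,"wx":0,"wy":0,"wz":0.9,"gripper":-1},{"x":0,"y":0,"z":0,"wx":0,"wy":0,"wz":0.9,"gripper":-1},{"x":0,"y":0,"z":0,"wx":0,"wy":0,"wz":0.9,"gripper":-1},{"x":0,"y":0,"z":0,"wx":0,"wy":0,"wz":0.9,"gripper":-1},{"x":0,"y":0,"z":0,"wx":0,"wy":0,"wz":0.9,"gripper":-1}]' 80
python3 -m pendant '[{"x":0,"y":0,"z":0,"wx":0,"wy":0,"wz":0.9,"gripper":-1},{"x":0,"y":0,"z":0,"wx":0,"wy":0,"wz":0.9,"gripper":-1},{"x":0,"y":0,"z":0,"wx":0,"wy":0,"wz":0.9,"gripper":-1},{"x":0,"y":0,"z":0,"wx":0,"wy":0,"wz":0.9,"gripper":-1},{"x":0,"y":0,"z":0,"wx":0,"wy":0,"wz":0.9,"gripper":-1},{"x":0,"y":0,"z":0,"wx":0,"wy":0,"wz":0.9,"gripper":-1},{"x":0,"y":0,"z":0,"wx":0,"wy":0,"wz":0.9,"gripper":-1},{"x":0,"y":0,"z":0,"wx":0,"wy":0,"wz":0.9,"gripper":-1},{"x":0,"y":0,"z":0,"wx":0,"wy":0,"wz":0.9,"gripper":-1},{"x":0,"y":0,"z":0,"wx":0,"wy":0,"wz":0.4,"gripper":-1}]'
python3 -c "
from h import *
want([.594,.1255,.25],-54)"
```

```text
t: 9.57
eef_pos: [0.5884, -0.2059, 0.2635]
orientation: [[0.997, -0.079, -0.002], [-0.079, -0.997, 0.001], [-0.002, -0.001, -1.0]]
wrist_force: [0.2, 0.1, -1.9]
opening: 0.268
t: 10.4
eef_pos: [0.5884, -0.2059, 0.2634]
orientation: [[0.6, -0.8, -0.002], [-0.8, -0.6, 0.001], [-0.002, 0.001, -1.0]]
wrist_force: [0.3, -0.0, -2.7]
opening: 0.267
t 10.4 pos [ 0.5884 -0.2059  0.2634] yaw -53.16 tilt [-0.0023  0.001  -1.    ] shift units [-13.092 -10.158   0.686] wz units 0.146 F [ 0.27 -0.01 -2.66] M [-0.037  0.003 -0.013] op 0.267
```

```bash
python3 -m pendant '[{"x":-0.5,"y":-0.4,"z":0,"wx":0,"wy":0,"wz":0,"gripper":-1},{"x":-1,"y":-0.78,"z":0,"wx":0,"wy":0,"wz":0,"gripper":-1},{"x":-1,"y":-0.78,"z":0,"wx":0,"wy":0,"wz":0,"gripper":-1},{"x":-1,"y":-0.78,"z":0,"wx":0,"wy":0,"wz":0,"gripper":-1},{"x":-1,"y":-0.78,"z":0,"wx":0,"wy":0,"wz":0,"gripper":-1},{"x":-1,"y":-0.78,"z":0,"wx":0,"wy":0,"wz":0,"gripper":-1},{"x":-1,"y":-0.78,"z":0,"wx":0,"wy":0,"wz":0,"gripper":-1},{"x":-1,"y":-0.78,"z":0,"wx":0,"wy":0,"wz":0,"gripper":-1},{"x":-1,"y":-0.78,"z":0,"wx":0,"wy":0,"wz":0,"gripper":-1},{"x":-1,"y":-0.78,"z":0,"wx":0,"wy":0,"wz":0,"gripper":-1}]'
python3 -m pendant '[{"x":-1,"y":-0.78,"z":0,"wx":0,"wy":0,"wz":0,"gripper":-1},{"x":-1,"y":-0.78,"z":0,"wx":0,"wy":0,"wz":0,"gripper":-1},{"x":-1,"y":-0.7,"z":0,"wx":0,"wy":0,"wz":0,"gripper":-1},{"x":-0.6,"y":-0.5,"z":0,"wx":0,"wy":0,"wz":0,"gripper":-1},{"x":0,"y":0,"z":0.3,"wx":0,"wy":0,"wz":0,"gripper":-1},{"x":0,"y":0,"z":0.3,"wx":0,"wy":0,"wz":0,"gripper":-1},{"x":0,"y":0,"z":0.3,"wx":0,"wy":0,"wz":0,"gripper":-1},{"x":0,"y":0,"z":0.3,"wx":0,"wy":0,"wz":0,"gripper":-1},{"x":0,"y":0,"z":0.2,"wx":0,"wy":0,"wz":0,"gripper":-1},{"x":0,"y":0,"z":0,"wx":0,"wy":0,"wz":0,"gripper":-1}]'
python3 - <<'E'
from h import *
from workcell import vision,env
want([.594,.1255,.22],-54)
e=env.sense()["eef_pos"];z=e[2]-.0192
ims=[]
for n,b in(("top",(203,175,263,235)),("scene",(292,165,352,225))):
    c=vision.camera(n);np.savez(n+"4.npz",**c)
    ims+=[cv2.resize(c["color"][b[1]:b[3],b[0]:b[2]],None,fx=6,fy=6,interpolation=cv2.INTER_CUBIC)]
im=overlay(c,T(e[0],e[1],z,-53),CRANK,b,6);overlay(c,T(.594,.1255,0,28.5),MILL,b,6,img=im);
cv2.imwrite("pics/over.png",np.hstack([ims[1],im]));
E
```

```text
t: 11.23
eef_pos: [0.5921, 0.0369, 0.2638]
orientation: [[0.604, -0.797, -0.002], [-0.797, -0.604, 0.0], [-0.001, 0.001, -1.0]]
wrist_force: [1.3, 0.2, -1.7]
opening: 0.263
t: 12.07
eef_pos: [0.5931, 0.1247, 0.2346]
orientation: [[0.602, -0.799, -0.003], [-0.799, -0.602, -0.0], [-0.001, 0.003, -1.0]]
wrist_force: [-0.6, -0.5, -2.7]
opening: 0.265
t 12.07 pos [0.5931 0.1247 0.2346] yaw -53.01 tilt [-3.e-03 -5.e-04 -1.e+00] shift units [-0.004 -0.064  0.729] wz units 0.172 F [-0.63 -0.48 -2.69] M [-0.085 -0.031 -0.021] op 0.265
```

View pics/over.png

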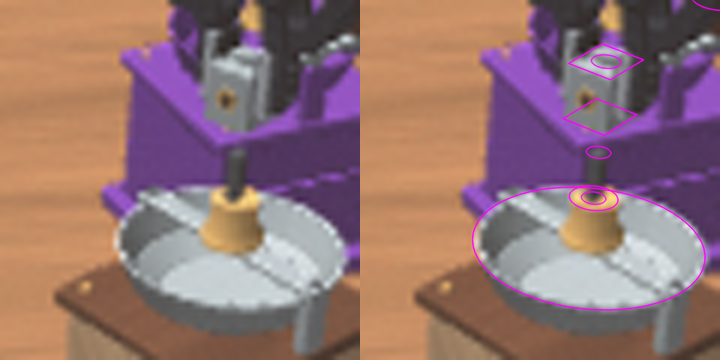

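```bash
python3 - <<'E'
from h import *
c=load("scene4.npz");b=(315,165,350,200)
M=T(.5931,.1247,.2346-.0192,-53)
a=np.linspace(0,6.28,30);ring=np.c_[0*a+.014,.003*np.cos(a),.015+.003*np.sin(a)]
f=np.array([[.014,.012,0],[.014,-.012,0],[.014,-.012,.03],[.014,.012,.03],[.014,.012,0]])
g=overlay(c,M,[f,ring,rect(.014,.012,.03)],b,11)
overlay(c,T(.594,.1255,0,28.5),MILL[3:5],b,11,img=g)
cv2.imwrite("pics/z.png",np.hstack([overlay(c,M,[],b,11),g]))
E
```

View pics/z.png

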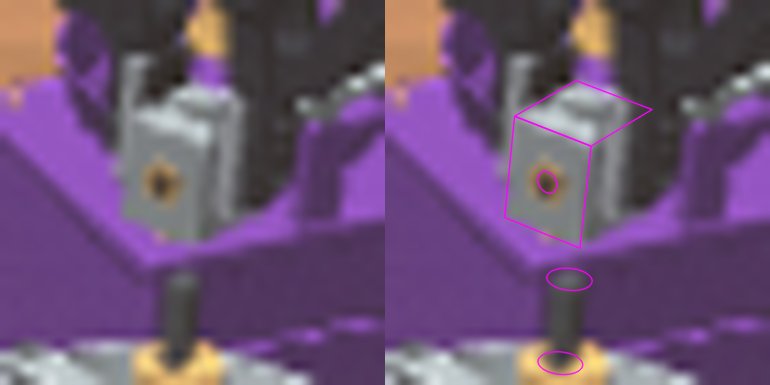

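The screw model lands on the real screw at crop (547,182), and the shaft lies within about a pixel. I'll lower to just above contact.

```bash
python3 -m pendant '[{"x":0,"y":-0.06,"z":0.2,"wx":0,"wy":0,"wz":0,"gripper":-1},{"x":0,"y":0,"z":0.2,"wx":0,"wy":0,"wz":0,"gripper":-1},{"x":0,"y":0,"z":0.2,"wx":0,"wy":0,"wz":0,"gripper":-1},{"x":0,"y":0,"z":0.1,"wx":0,"wy":0,"wz":0,"gripper":-1},{"x":0,"y":0,"z":0.1,"wx":0,"wy":0,"wz":0,"gripper":-1},{"x":0,"y":0,"z":0.05,"wx":0,"wy":0,"wz":0,"gripper":-1},{"x":0,"y":0,"z":0.05,"wx":0,"wy":0,"wz":0,"gripper":-1},{"x":0,"y":0,"z":0.03,"wx":0,"wy":0,"wz":0,"gripper":-1},{"x":0,"y":0,"z":0.02,"wx":0,"wy":0,"wz":0,"gripper":-1},{"x":0,"y":0,"z":0,"wx":0,"wy":0,"wz":0,"gripper":-1}]'
python3 -c "
from h import *
want([.594,.1255,.2152],-54)"
```

```text
t: 13.0
eef_pos: [0.5949, 0.1263, 0.2176]
orientation: [[0.602, -0.798, 0.0], [-0.798, -0.602, 0.0], [0.0, -0.0, -1.0]]
wrist_force: [-0.6, -0.4, -2.6]
opening: 0.262
t 13.0 pos [0.5949 0.1263 0.2176] yaw -52.95 tilt [ 2.e-04  0.e+00 -1.e+00] shift units [0.006 0.058 0.12 ] wz units 0.183 F [-0.61 -0.38 -2.64] M [-0.034 -0.003  0.063] op 0.262
```

```bash
python3 -m pendant '[{"x":0,"y":0,"z":0.04,"wx":0,"wy":0,"wz":0,"gripper":-1},{"x":0,"y":0,"z":0.04,"wx":0,"wy":0,"wz":0,"gripper":-1},{"x":0,"y":0,"z":0.04,"wx":0,"wy":0,"wz":0,"gripper":-1},{"x":0,"y":0,"z":0.02,"wx":0,"wy":0,"wz":0,"gripper":-1},{"x":0,"y":0,"z":0.02,"wx":0,"wy":0,"wz":0,"gripper":-1},{"x":0,"y":0,"z":0.02,"wx":0,"wy":0,"wz":0,"gripper":-1},{"x":0,"y":0,"z":0.02,"wx":0,"wy":0,"wz":0,"gripper":-1},{"x":0,"y":0,"z":0.02,"wx":0,"wy":0,"wz":0,"gripper":-1},{"x":0,"y":0,"z":0,"wx":0,"wy":0,"wz":0,"gripper":-1},{"x":0,"y":0,"z":0,"wx":0,"wy":0,"wz":0,"gripper":-1}]'
python3 -c "
from h import *
want([.594,.1255,.2152],-54)"
```

```text
t: 13.83
eef_pos: [0.595, 0.1263, 0.214]
orientation: [[0.602, -0.798, 0.001], [-0.798, -0.602, 0.0], [0.0, -0.001, -1.0]]
wrist_force: [-2.0, -0.3, 3.5]
opening: 0.259
t 13.83 pos [0.595  0.1263 0.214 ] yaw -52.95 tilt [ 7.e-04  1.e-04 -1.e+00] shift units [ 0.002  0.064 -0.061] wz units 0.183 F [-1.96 -0.29  3.45] M [-0.059  0.433  0.025] op 0.259
```

Contact: Fz went from -2.6 to +3.5 N at TCP z 0.214, so the collar is on the shaft tip. The side force says to ease toward -x. I'll centre it slightly, then press lightly and turn toward increasing yaw, feeling for the drop.

```bash
python3 -m pendant '[{"x":0,"y":0.03,"z":0.02,"wx":0,"wy":0,"wz":0,"gripper":-1},{"x":0,"y":0.02,"z":0.01,"wx":0,"wy":0,"wz":0,"gripper":-1},{"x":0,"y":0,"z":0,"wx":0,"wy":0,"wz":-0.2,"gripper":-1},{"x":0,"y":0,"z":0,"wx":0,"wy":0,"wz":-0.25,"gripper":-1},{"x":0,"y":0,"z":0,"wx":0,"wy":0,"wz":-0.25,"gripper":-1},{"x":0,"y":0,"z":0,"wx":0,"wy":0,"wz":-0.25,"gripper":-1},{"x":0,"y":0,"z":0,"wx":0,"wy":0,"wz":-0.25,"gripper":-1},{"x":0,"y":0,"z":0,"wx":0,"wy":0,"wz":-0.25,"gripper":-1},{"x":0,"y":0,"z":0,"wx":0,"wy":0,"wz":-0.25,"gripper":-1},{"x":0,"y":0,"z":0,"wx":0,"wy":0,"wz":0,"gripper":-1}]'
python3 -c "
from h import *
want([.594,.1255,.2152],-54)"
```

```text
t: 14.67
eef_pos: [0.5941, 0.1265, 0.2131]
orientation: [[0.73, -0.683, 0.001], [-0.683, -0.73, 0.002], [-0.001, -0.002, -1.0]]
wrist_force: [-1.8, 3.1, 5.3]
opening: 0.262
t 14.67 pos [0.5941 0.1265 0.2131] yaw -43.1 tilt [ 5.0e-04  1.7e-03 -1.0e+00] shift units [ 0.029  0.038 -0.105] wz units 1.902 F [-1.76  3.08  5.3 ] M [ 0.509  0.433 -0.036] op 0.262
```

```bash
python3 -m pendant '[{"x":-0.02,"y":0,"z":0.01,"wx":0,"wy":0,"wz":-0.2,"gripper":-1},{"x":-0.01,"y":0,"z":0,"wx":0,"wy":0,"wz":-0.25,"gripper":-1},{"x":0,"y":0,"z":0,"wx":0,"wy":0,"wz":-0.25,"gripper":-1},{"x":0,"y":0,"z":0,"wx":0,"wy":0,"wz":-0.25,"gripper":-1},{"x":0,"y":0,"z":0,"wx":0,"wy":0,"wz":-0.25,"gripper":-1},{"x":0,"y":0,"z":0,"wx":0,"wy":0,"wz":-0.25,"gripper":-1},{"x":0,"y":0,"z":0,"wx":0,"wy":0,"wz":-0.25,"gripper":-1},{"x":0,"y":0,"z":0,"wx":0,"wy":0,"wz":-0.25,"gripper":-1},{"x":0,"y":0,"z":0,"wx":0,"wy":0,"wz":-0.25,"gripper":-1},{"x":0,"y":0,"z":0,"wx":0,"wy":0,"wz":0,"gripper":-1}]'
python3 -c "
from h import *
want([.594,.1255,.2152],-54)"
```

```text
t: 15.5
eef_pos: [0.5936, 0.1263, 0.2123]
orientation: [[0.861, -0.508, -0.0], [-0.508, -0.861, 0.0], [-0.0, -0.0, -1.0]]
wrist_force: [-1.8, 2.2, 4.2]
opening: 0.265
t 15.5 pos [0.5936 0.1263 0.2123] yaw -30.53 tilt [-0.e+00  4.e-04 -1.e+00] shift units [ 0.039  0.021 -0.145] wz units 4.097 F [-1.84  2.2   4.23] M [ 0.459  0.33  -0.032] op 0.265
```

```bash
python3 -m pendant '[{"x":-0.02,"y":0,"z":0.02,"wx":0,"wy":0,"wz":-0.2,"gripper":-1},{"x":-0.01,"y":-0.01,"z":0.01,"wx":0,"wy":0,"wz":-0.25,"gripper":-1},{"x":0,"y":0,"z":0,"wx":0,"wy":0,"wz":-0.25,"gripper":-1},{"x":0,"y":0,"z":0,"wx":0,"wy":0,"wz":-0.25,"gripper":-1},{"x":0,"y":0,"z":0,"wx":0,"wy":0,"wz":-0.25,"gripper":-1},{"x":0,"y":0,"z":0,"wx":0,"wy":0,"wz":-0.25,"gripper":-1},{"x":0,"y":0,"z":0,"wx":0,"wy":0,"wz":-0.25,"gripper":-1},{"x":0,"y":0,"z":0,"wx":0,"wy":0,"wz":-0.25,"gripper":-1},{"x":0,"y":0,"z":0,"wx":0,"wy":0,"wz":-0.25,"gripper":-1},{"x":0,"y":0,"z":0,"wx":0,"wy":0,"wz":0,"gripper":-1}]'
python3 -c "
from h import *
want([.594,.1255,.2152],-54)"
```

```text
t: 16.33
eef_pos: [0.5933, 0.1264, 0.2117]
orientation: [[0.951, -0.308, 0.0], [-0.308, -0.951, -0.0], [0.001, 0.0, -1.0]]
wrist_force: [0.6, 0.6, 3.3]
opening: 0.262
t 16.33 pos [0.5933 0.1264 0.2117] yaw -17.92 tilt [ 4.e-04 -3.e-04 -1.e+00] shift units [ 0.046  0.031 -0.177] wz units 6.297 F [0.59 0.56 3.26] M [ 0.002 -0.152  0.021] op 0.262
```

```bash
python3 -m pendant '[{"x":0,"y":0,"z":0.03,"wx":0,"wy":0,"wz":-0.1,"gripper":-1},{"x":0,"y":0,"z":0.03,"wx":0,"wy":0,"wz":-0.15,"gripper":-1},{"x":0,"y":0,"z":0,"wx":0,"wy":0,"wz":-0.2,"gripper":-1},{"x":0,"y":0,"z":0,"wx":0,"wy":0,"wz":-0.2,"gripper":-1},{"x":0,"y":0,"z":0,"wx":0,"wy":0,"wz":-0.2,"gripper":-1},{"x":0,"y":0,"z":0,"wx":0,"wy":0,"wz":-0.2,"gripper":-1},{"x":0,"y":0,"z":0,"wx":0,"wy":0,"wz":-0.2,"gripper":-1},{"x":0,"y":0,"z":0,"wx":0,"wy":0,"wz":-0.2,"gripper":-1},{"x":0,"y":0,"z":0,"wx":0,"wy":0,"wz":0,"gripper":-1},{"x":0,"y":0,"z":0,"wx":0,"wy":0,"wz":0,"gripper":-1}]'
python3 -c "
from h import *
want([.594,.1255,.2152],-54)"
```

```text
t: 17.17
eef_pos: [0.5933, 0.1265, 0.2111]
orientation: [[0.986, -0.168, 0.001], [-0.168, -0.986, -0.0], [0.001, -0.0, -1.0]]
wrist_force: [-1.7, 0.9, 5.3]
opening: 0.265
t 17.17 pos [0.5933 0.1265 0.2111] yaw -9.68 tilt [ 6.e-04 -0.e+00 -1.e+00] shift units [ 0.042  0.046 -0.206] wz units 7.736 F [-1.66  0.87  5.29] M [ 0.027  0.069 -0.021] op 0.265
```

Contact began 1.2 mm below the tip, which is the geometric depth for a misaligned D on the chamfer. The collar has now sunk about 4 mm below the tip with little force, so it may be engaged. I'll test by pressing straight down gently.

```bash
python3 -m pendant '[{"x":0,"y":0,"z":0.02,"wx":0,"wy":0,"wz":0,"gripper":-1},{"x":0,"y":0,"z":0.02,"wx":0,"wy":0,"wz":0,"gripper":-1},{"x":0,"y":0,"z":0.02,"wx":0,"wy":0,"wz":0,"gripper":-1},{"x":0,"y":0,"z":0.02,"wx":0,"wy":0,"wz":0,"gripper":-1},{"x":0,"y":0,"z":0,"wx":0,"wy":0,"wz":0,"gripper":-1},{"x":0,"y":0,"z":0,"wx":0,"wy":0,"wz":0,"gripper":-1},{"x":0,"y":0,"z":0,"wx":0,"wy":0,"wz":0,"gripper":-1},{"x":0,"y":0,"z":0,"wx":0,"wy":0,"wz":0,"gripper":-1},{"x":0,"y":0,"z":0,"wx":0,"wy":0,"wz":0,"gripper":-1},{"x":0,"y":0,"z":0,"wx":0,"wy":0,"wz":0,"gripper":-1}]'
python3 - <<'E'
from h import *
from workcell import vision,env
want([.594,.1255,.2152],-54)
s=env.sense();e=s["eef_pos"];R=np.array(s["orientation"]);yaw=np.degrees(np.arctan2(R[1,0],R[0,0]))
c=vision.camera("scene");np.savez("scene5.npz",**c);b=(310,165,350,205)
a=np.linspace(0,6.28,30);ring=np.c_[0*a+.014,.003*np.cos(a),.015+.003*np.sin(a)]
f=np.array([[.014,.012,0],[.014,-.012,0],[.014,-.012,.03],[.014,.012,.03],[.014,.012,0]])
g=overlay(c,T(e[0],e[1],e[2]-.0192,yaw),[f,ring,rect(.014,.012,.03)],b,10)
overlay(c,T(.594,.1255,0,28.5),[MILL[2]],b,10,img=g)
cv2.imwrite("pics/eng.png",np.hstack([overlay(c,np.eye(4),[],b,10),g]))
E
```

```text
t: 18.0
eef_pos: [0.5934, 0.1266, 0.2108]
orientation: [[0.986, -0.168, 0.001], [-0.168, -0.986, -0.0], [0.001, -0.0, -1.0]]
wrist_force: [-2.8, -0.1, 9.2]
opening: 0.266
t 18.0 pos [0.5934 0.1266 0.2108] yaw -9.67 tilt [ 1.e-03 -1.e-04 -1.e+00] shift units [ 0.038  0.048 -0.218] wz units 7.737 F [-2.83 -0.06  9.18] M [-0.074  0.48  -0.051] op 0.266
```

View pics/eng.png

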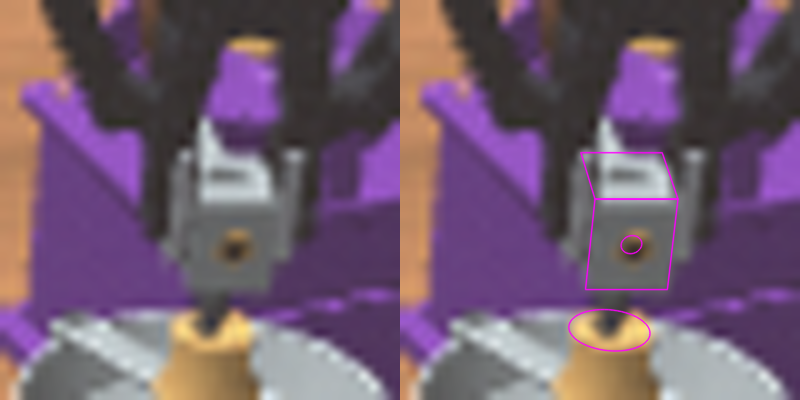

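The force rose to +9 N (about 12 N of push) with only 0.3 mm of motion, so it isn't engaged yet. The image shows the collar about 1–2 mm to the right (+y) of the shaft. I'll ease the press, shift toward the shaft and go on turning.

```bash
python3 -m pendant '[{"x":0,"y":0,"z":-0.04,"wx":0,"wy":0,"wz":0,"gripper":-1},{"x":-0.02,"y":0.02,"z":0,"wx":0,"wy":0,"wz":0,"gripper":-1},{"x":-0.02,"y":0.02,"z":0,"wx":0,"wy":0,"wz":0,"gripper":-1},{"x":0,"y":0.02,"z":0,"wx":0,"wy":0,"wz":0,"gripper":-1},{"x":0,"y":0,"z":0,"wx":0,"wy":0,"wz":0,"gripper":-1},{"x":0,"y":0,"z":0,"wx":0,"wy":0,"wz":0,"gripper":-1},{"x":0,"y":0,"z":0,"wx":0,"wy":0,"wz":0,"gripper":-1},{"x":0,"y":0,"z":0,"wx":0,"wy":0,"wz":0,"gripper":-1},{"x":0,"y":0,"z":0,"wx":0,"wy":0,"wz":0,"gripper":-1},{"x":0,"y":0,"z":0,"wx":0,"wy":0,"wz":0,"gripper":-1}]'
python3 -c "
from h import *
want([.594,.1255,.2152],-54)"
```

```text
t: 18.88
eef_pos: [0.5932, 0.1264, 0.211]
orientation: [[0.986, -0.168, 0.003], [-0.168, -0.986, 0.002], [0.003, -0.003, -1.0]]
wrist_force: [2.0, 2.3, 6.8]
opening: 0.263
t 18.88 pos [0.5932 0.1264 0.211 ] yaw -9.67 tilt [ 0.0033  0.002  -1.    ] shift units [ 0.048  0.036 -0.212] wz units 7.737 F [2.01 2.31 6.82] M [ 0.527 -0.301 -0.022] op 0.263
```

```bash
python3 -m pendant '[{"x":0.01,"y":-0.02,"z":0,"wx":0,"wy":0,"wz":0,"gripper":-1},{"x":0,"y":-0.02,"z":0,"wx":0,"wy":0,"wz":-0.1,"gripper":-1},{"x":0,"y":-0.01,"z":0,"wx":0,"wy":0,"wz":-0.2,"gripper":-1},{"x":0,"y":0,"z":0,"wx":0,"wy":0,"wz":-0.2,"gripper":-1},{"x":0,"y":0,"z":0,"wx":0,"wy":0,"wz":-0.2,"gripper":-1},{"x":0,"y":0,"z":0,"wx":0,"wy":0,"wz":-0.2,"gripper":-1},{"x":0,"y":0,"z":0,"wx":0,"wy":0,"wz":-0.2,"gripper":-1},{"x":0,"y":0,"z":0,"wx":0,"wy":0,"wz":-0.2,"gripper":-1},{"x":0,"y":0,"z":0,"wx":0,"wy":0,"wz":-0.2,"gripper":-1},{"x":0,"y":0,"z":0,"wx":0,"wy":0,"wz":0,"gripper":-1}]'
python3 -c "
from h import *
want([.594,.1255,.2152],-54)"
```

```text
t: 19.72
eef_pos: [0.5932, 0.1265, 0.2105]
orientation: [[1.0, -0.018, 0.002], [-0.018, -1.0, 0.0], [0.002, -0.0, -1.0]]
wrist_force: [1.7, 0.0, 5.6]
opening: 0.268
t 19.72 pos [0.5932 0.1265 0.2105] yaw -1.05 tilt [ 2.e-03  2.e-04 -1.e+00] shift units [ 0.042  0.051 -0.234] wz units 9.242 F [1.73 0.01 5.64] M [ 0.041 -0.183 -0.075] op 0.268
```

```bash
python3 -m pendant '[{"x":0.02,"y":0,"z":0.02,"wx":0,"wy":0,"wz":-0.1,"gripper":-1},{"x":0,"y":0,"z":0.02,"wx":0,"wy":0,"wz":-0.2,"gripper":-1},{"x":0,"y":0,"z":0,"wx":0,"wy":0,"wz":-0.25,"gripper":-1},{"x":0,"y":0,"z":0,"wx":0,"wy":0,"wz":-0.25,"gripper":-1},{"x":0,"y":0,"z":0,"wx":0,"wy":0,"wz":-0.25,"gripper":-1},{"x":0,"y":0,"z":0,"wx":0,"wy":0,"wz":-0.25,"gripper":-1},{"x":0,"y":0,"z":0,"wx":0,"wy":0,"wz":-0.25,"gripper":-1},{"x":0,"y":0,"z":0,"wx":0,"wy":0,"wz":-0.25,"gripper":-1},{"x":0,"y":0,"z":0,"wx":0,"wy":0,"wz":-0.25,"gripper":-1},{"x":0,"y":0,"z":0,"wx":0,"wy":0,"wz":0,"gripper":-1}]'
python3 -c "
from h import *
want([.594,.1255,.2152],-54)"
```

```text
t: 20.55
eef_pos: [0.5931, 0.1266, 0.2094]
orientation: [[0.983, 0.186, 0.001], [0.186, -0.983, 0.0], [0.001, -0.0, -1.0]]
wrist_force: [-0.1, 0.8, 5.9]
opening: 0.264
t 20.55 pos [0.5931 0.1266 0.2094] yaw 10.71 tilt [ 7.e-04  3.e-04 -1.e+00] shift units [ 0.034  0.062 -0.288] wz units 11.295 F [-0.05  0.85  5.89] M [ 0.117  0.059 -0.014] op 0.264
```

```bash
cat > look.py <<'E'
from h import *
from workcell import vision,env
import sys
s=env.sense();e=s["eef_pos"];R=np.array(s["orientation"]);yaw=np.degrees(np.arctan2(R[1,0],R[0,0]))
c=vision.camera("scene");np.savez("sceneL.npz",**c);b=(310,165,350,205)
a=np.linspace(0,6.28,30);ring=np.c_[0*a+.014,.003*np.cos(a),.015+.003*np.sin(a)]
f=np.array([[.014,.012,0],[.014,-.012,0],[.014,-.012,.03],[.014,.012,.03],[.014,.012,0]])
g=overlay(c,T(e[0],e[1],e[2]-.0192,yaw),[f,ring,rect(.014,.012,.03)],b,10)
overlay(c,T(.594,.1255,0,28.5),[MILL[2]],b,10,img=g)
cv2.imwrite(sys.argv[1],np.hstack([overlay(c,np.eye(4),[],b,10),g]))
E
python3 look.py pics/l1.png
```

```text
(no output)
```

View pics/l1.png

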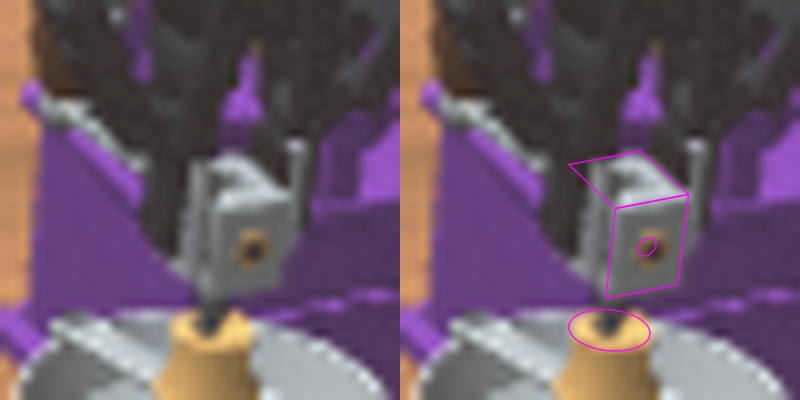

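The collar sits about 4.6 mm below first contact and the image shows no slip in the grip, with the screw at crop (253,249) against the model's (248,246). A misaligned D could not get that deep, so it is engaged and dragging the shaft with it. The flats are bearing on one corner, which causes the friction. I'll back off the turn by half the play and slide down.

```bash
python3 -m pendant '[{"x":0,"y":0,"z":0,"wx":0,"wy":0,"wz":0.3,"gripper":-1},{"x":0,"y":0,"z":0,"wx":0,"wy":0,"wz":0.3,"gripper":-1},{"x":0,"y":0,"z":0,"wx":0,"wy":0,"wz":0.3,"gripper":-1},{"x":0,"y":0,"z":0,"wx":0,"wy":0,"wz":0.3,"gripper":-1},{"x":0,"y":0,"z":0,"wx":0,"wy":0,"wz":0.2,"gripper":-1},{"x":0,"y":0,"z":0.03,"wx":0,"wy":0,"wz":0,"gripper":-1},{"x":0,"y":0,"z":0.03,"wx":0,"wy":0,"wz":0,"gripper":-1},{"x":0,"y":0,"z":0.03,"wx":0,"wy":0,"wz":0,"gripper":-1},{"x":0,"y":0,"z":0,"wx":0,"wy":0,"wz":0,"gripper":-1},{"x":0,"y":0,"z":0,"wx":0,"wy":0,"wz":0,"gripper":-1}]'
python3 -c "
from h import *
want([.594,.1255,.1892],28.5)"
```

```text
t: 21.43
eef_pos: [0.5932, 0.1266, 0.2088]
orientation: [[0.999, 0.046, 0.001], [0.046, -0.999, 0.0], [0.001, -0.0, -1.0]]
wrist_force: [-2.1, -0.0, 9.3]
opening: 0.265
t 21.43 pos [0.5932 0.1266 0.2088] yaw 2.66 tilt [ 1.1e-03  1.0e-04 -1.0e+00] shift units [0.036 0.055 0.981] wz units -4.511 F [-2.12 -0.    9.28] M [0.057 0.393 0.029] op 0.265
```

Still stiff: about 12 N of push for 0.6 mm. I'll check whether the crank has tilted in the fingers, using the knob's position in the last picture.

```bash
python3 - <<'E'
from h import *
c=load("sceneL.npz");b=(285,140,355,210)
M=T(.5931,.1266,.2094-.0192,10.7)
g=overlay(c,M,CRANK,b,8);overlay(c,T(.594,.1255,0,28.5),[MILL[2]],b,8,img=g)
cv2.imwrite("pics/l2.png",g)
from workcell import vision
E
```

```text
(no output)
```

View pics/l2.png

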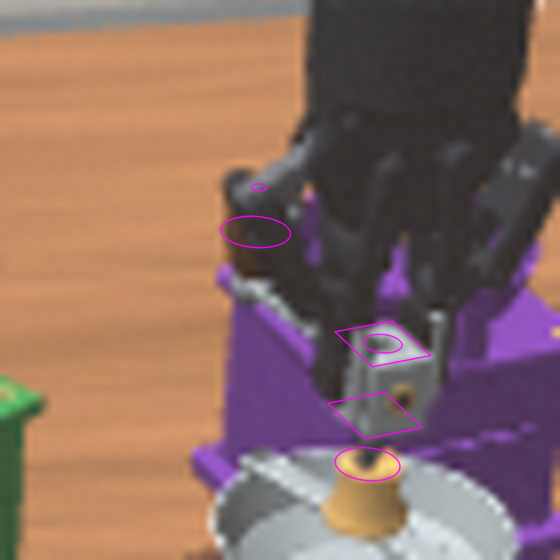

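The knob sits within about a pixel of the model, so it hasn't tilted. Counting sideways play, the D fit allows about ±21° of lag, so 8° of back-off probably wasn't enough and it is still wedged. I'll back off further and release the press first.

```bash
python3 -m pendant '[{"x":0,"y":0,"z":-0.06,"wx":0,"wy":0,"wz":0,"gripper":-1},{"x":0,"y":0,"z":0,"wx":0,"wy":0,"wz":0.4,"gripper":-1},{"x":0,"y":0,"z":0,"wx":0,"wy":0,"wz":0.4,"gripper":-1},{"x":0,"y":0,"z":0,"wx":0,"wy":0,"wz":0.4,"gripper":-1},{"x":0,"y":0,"z":0,"wx":0,"wy":0,"wz":0.4,"gripper":-1},{"x":0,"y":0,"z":0,"wx":0,"wy":0,"wz":0.4,"gripper":-1},{"x":0,"y":0,"z":0,"wx":0,"wy":0,"wz":0,"gripper":-1},{"x":0,"y":0,"z":0,"wx":0,"wy":0,"wz":0,"gripper":-1},{"x":0,"y":0,"z":0,"wx":0,"wy":0,"wz":0,"gripper":-1},{"x":0,"y":0,"z":0,"wx":0,"wy":0,"wz":0,"gripper":-1}]'
python3 -c "
from h import *
want([.594,.1255,.1892],28.5)"
python3 -m pendant '[{"x":0,"y":0,"z":0.04,"wx":0,"wy":0,"wz":0,"gripper":-1},{"x":0,"y":0,"z":0.04,"wx":0,"wy":0,"wz":0,"gripper":-1},{"x":0,"y":0,"z":0.02,"wx":0,"wy":0,"wz":0,"gripper":-1},{"x":0,"y":0,"z":0,"wx":0,"wy":0,"wz":0,"gripper":-1},{"x":0,"y":0,"z":0,"wx":0,"wy":0,"wz":0,"gripper":-1},{"x":0,"y":0,"z":0,"wx":0,"wy":0,"wz":0,"gripper":-1},{"x":0,"y":0,"z":0,"wx":0,"wy":0,"wz":0,"gripper":-1},{"x":0,"y":0,"z":0,"wx":0,"wy":0,"wz":0,"gripper":-1},{"x":0,"y":0,"z":0,"wx":0,"wy":0,"wz":0,"gripper":-1},{"x":0,"y":0,"z":0,"wx":0,"wy":0,"wz":0,"gripper":-1}]'
python3 -c "
from h import *
want([.594,.1255,.1892],28.5)"
```

```text
t: 22.27
eef_pos: [0.5932, 0.1264, 0.2089]
orientation: [[0.988, -0.153, 0.001], [-0.153, -0.988, -0.0], [0.001, -0.0, -1.0]]
wrist_force: [-0.5, 0.4, 5.0]
opening: 0.266
t 22.27 pos [0.5932 0.1264 0.2089] yaw -8.81 tilt [ 7.e-04 -1.e-04 -1.e+00] shift units [0.048 0.039 0.984] wz units -6.512 F [-0.48  0.37  4.99] M [0.018 0.033 0.035] op 0.266
t: 23.1
eef_pos: [0.5933, 0.1265, 0.2085]
orientation: [[0.988, -0.153, 0.001], [-0.153, -0.988, 0.0], [0.001, -0.0, -1.0]]
wrist_force: [-3.5, 0.6, 10.1]
opening: 0.264
t 23.1 pos [0.5933 0.1265 0.2085] yaw -8.81 tilt [ 0.0012  0.     -1.    ] shift units [0.043 0.045 0.965] wz units -6.511 F [-3.48  0.59 10.09] M [0.    0.542 0.036] op 0.264
```

Still about 12 N with no free slide. I'll unload the vertical push completely and probe the sideways play to find the bore's centre on the shaft.

```bash
python3 -m pendant '[{"x":0,"y":0,"z":-0.05,"wx":0,"wy":0,"wz":0,"gripper":-1},{"x":0,"y":0,"z":-0.05,"wx":0,"wy":0,"wz":0,"gripper":-1},{"x":0,"y":0,"z":-0.03,"wx":0,"wy":0,"wz":0,"gripper":-1},{"x":0,"y":0,"z":0,"wx":0,"wy":0,"wz":0,"gripper":-1},{"x":0,"y":0,"z":0,"wx":0,"wy":0,"wz":0,"gripper":-1},{"x":0,"y":0,"z":0,"wx":0,"wy":0,"wz":0,"gripper":-1},{"x":0,"y":0,"z":0,"wx":0,"wy":0,"wz":0,"gripper":-1},{"x":0,"y":0,"z":0,"wx":0,"wy":0,"wz":0,"gripper":-1},{"x":0,"y":0,"z":0,"wx":0,"wy":0,"wz":0,"gripper":-1},{"x":0,"y":0,"z":0,"wx":0,"wy":0,"wz":0,"gripper":-1}]'
python3 -c "
from h import *
want([.594,.1255,.1892],28.5)"
python3 -m pendant '[{"x":0.03,"y":0,"z":0,"wx":0,"wy":0,"wz":0,"gripper":-1},{"x":0.03,"y":0,"z":0,"wx":0,"wy":0,"wz":0,"gripper":-1},{"x":0.02,"y":0,"z":0,"wx":0,"wy":0,"wz":0,"gripper":-1},{"x":0,"y":0,"z":0,"wx":0,"wy":0,"wz":0,"gripper":-1},{"x":0,"y":0,"z":0,"wx":0,"wy":0,"wz":0,"gripper":-1},{"x":0,"y":0,"z":0,"wx":0,"wy":0,"wz":0,"gripper":-1},{"x":0,"y":0,"z":0,"wx":0,"wy":0,"wz":0,"gripper":-1},{"x":0,"y":0,"z":0,"wx":0,"wy":0,"wz":0,"gripper":-1},{"x":0,"y":0,"z":0,"wx":0,"wy":0,"wz":0,"gripper":-1},{"x":0,"y":0,"z":0,"wx":0,"wy":0,"wz":0,"gripper":-1}]'
python3 -c "
from h import *
want([.594,.1255,.1892],28.5)"
```

```text
t: 23.93
eef_pos: [0.593, 0.1265, 0.2087]
orientation: [[0.988, -0.154, 0.0], [-0.154, -0.988, 0.0], [0.0, -0.0, -1.0]]
wrist_force: [3.6, 0.8, 0.8]
opening: 0.266
t 23.93 pos [0.593  0.1265 0.2087] yaw -8.84 tilt [ 2.e-04  1.e-04 -1.e+00] shift units [0.055 0.041 0.975] wz units -6.516 F [3.55 0.8  0.76] M [ 0.178 -0.594 -0.008] op 0.266
t: 24.77
eef_pos: [0.5934, 0.1264, 0.2086]
orientation: [[0.988, -0.153, -0.003], [-0.153, -0.988, 0.0], [-0.003, 0.0, -1.0]]
wrist_force: [-5.8, 2.7, 4.0]
opening: 0.264
t 24.77 pos [0.5934 0.1264 0.2086] yaw -8.82 tilt [-3.1e-03  2.0e-04 -1.0e+00] shift units [0.041 0.041 0.972] wz units -6.514 F [-5.75  2.74  4.04] M [0.336 0.852 0.026] op 0.264
```

It is locked sideways, a 9 N change over 0.4 mm at almost no vertical load, so the shaft is wedged at a large angle in the D and being carried round with it. It only sank while I turned toward +yaw, so the flat is probably about 20° ahead. I'll lift clear of the tip, turn +21° free of the shaft, and try again.

```bash
python3 -m pendant '[{"x":-0.03,"y":0,"z":-0.05,"wx":0,"wy":0,"wz":0,"gripper":-1},{"x":-0.02,"y":0,"z":-0.1,"wx":0,"wy":0,"wz":0,"gripper":-1},{"x":0,"y":0,"z":-0.1,"wx":0,"wy":0,"wz":0,"gripper":-1},{"x":0,"y":0,"z":-0.1,"wx":0,"wy":0,"wz":0,"gripper":-1},{"x":0,"y":0,"z":-0.1,"wx":0,"wy":0,"wz":0,"gripper":-1},{"x":0,"y":0,"z":0,"wx":0,"wy":0,"wz":0,"gripper":-1},{"x":0,"y":0,"z":0,"wx":0,"wy":0,"wz":0,"gripper":-1},{"x":0,"y":0,"z":0,"wx":0,"wy":0,"wz":0,"gripper":-1},{"x":0,"y":0,"z":0,"wx":0,"wy":0,"wz":0,"gripper":-1},{"x":0,"y":0,"z":0,"wx":0,"wy":0,"wz":0,"gripper":-1}]'
python3 -c "
from h import *
want([.594,.1255,.1892],28.5)"
python3 look.py pics/l3.png
```

```text
t: 25.6
eef_pos: [0.5936, 0.1263, 0.2182]
orientation: [[0.988, -0.154, 0.0], [-0.154, -0.988, -0.0], [0.0, 0.0, -1.0]]
wrist_force: [0.0, -0.3, -2.0]
opening: 0.262
t 25.6 pos [0.5936 0.1263 0.2182] yaw -8.84 tilt [ 3.e-04 -2.e-04 -1.e+00] shift units [0.027 0.034 1.448] wz units -6.517 F [ 0.03 -0.27 -2.  ] M [ 0.009 -0.047  0.022] op 0.262
```

View pics/l3.png

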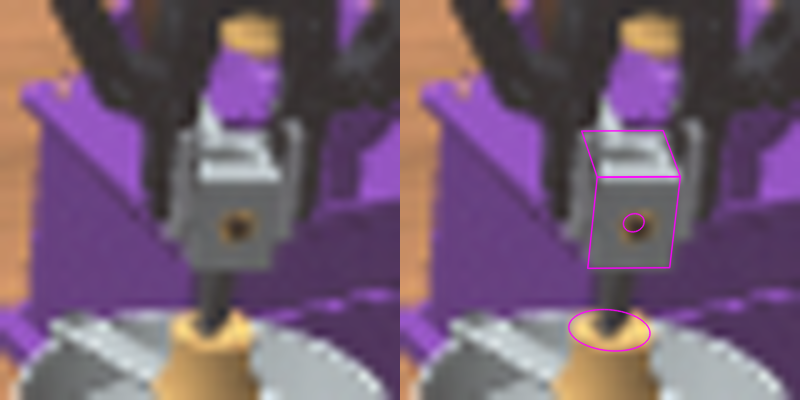

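Free again (Fz -2.0 N). The collar is just above the tip, with the shaft visible at crop (215,300). Turning +21° and lowering.

```bash
python3 -m pendant '[{"x":0,"y":0,"z":0,"wx":0,"wy":0,"wz":-0.6,"gripper":-1},{"x":0,"y":0,"z":0,"wx":0,"wy":0,"wz":-0.8,"gripper":-1},{"x":0,"y":0,"z":0,"wx":0,"wy":0,"wz":-0.8,"gripper":-1},{"x":0,"y":0,"z":0,"wx":0,"wy":0,"wz":-0.8,"gripper":-1},{"x":0,"y":0,"z":0,"wx":0,"wy":0,"wz":-0.7,"gripper":-1},{"x":0,"y":0,"z":0.05,"wx":0,"wy":0,"wz":0,"gripper":-1},{"x":0,"y":0,"z":0.05,"wx":0,"wy":0,"wz":0,"gripper":-1},{"x":0,"y":0,"z":0.05,"wx":0,"wy":0,"wz":0,"gripper":-1},{"x":0,"y":0,"z":0.05,"wx":0,"wy":0,"wz":0,"gripper":-1},{"x":0,"y":0,"z":0,"wx":0,"wy":0,"wz":0,"gripper":-1}]'
python3 -c "
from h import *
want([.594,.1255,.1892],28.5)"
python3 -m pendant '[{"x":0,"y":0,"z":0.04,"wx":0,"wy":0,"wz":0,"gripper":-1},{"x":0,"y":0,"z":0.04,"wx":0,"wy":0,"wz":0,"gripper":-1},{"x":0,"y":0,"z":0.02,"wx":0,"wy":0,"wz":0,"gripper":-1},{"x":0,"y":0,"z":0,"wx":0,"wy":0,"wz":0,"gripper":-1},{"x":0,"y":0,"z":0,"wx":0,"wy":0,"wz":0,"gripper":-1},{"x":0,"y":0,"z":0,"wx":0,"wy":0,"wz":0,"gripper":-1},{"x":0,"y":0,"z":0,"wx":0,"wy":0,"wz":0,"gripper":-1},{"x":0,"y":0,"z":0,"wx":0,"wy":0,"wz":0,"gripper":-1},{"x":0,"y":0,"z":0,"wx":0,"wy":0,"wz":0,"gripper":-1},{"x":0,"y":0,"z":0,"wx":0,"wy":0,"wz":0,"gripper":-1}]'
python3 -c "
from h import *
want([.594,.1255,.1892],28.5)"
```

```text
t: 26.48
eef_pos: [0.5933, 0.1263, 0.2135]
orientation: [[0.977, 0.213, -0.001], [0.213, -0.977, -0.0], [-0.001, -0.0, -1.0]]
wrist_force: [-0.3, -0.2, -1.6]
opening: 0.261
t 26.48 pos [0.5933 0.1263 0.2135] yaw 12.33 tilt [-7.e-04 -1.e-04 -1.e+00] shift units [0.024 0.047 1.216] wz units -2.823 F [-0.28 -0.23 -1.63] M [ 0.037  0.009 -0.003] op 0.261
t: 27.32
eef_pos: [0.5932, 0.1264, 0.2117]
orientation: [[0.977, 0.214, -0.001], [0.214, -0.977, 0.0], [-0.001, -0.0, -1.0]]
wrist_force: [-4.1, -0.3, -0.8]
opening: 0.262
t 27.32 pos [0.5932 0.1264 0.2117] yaw 12.36 tilt [-9.e-04  0.e+00 -1.e+00] shift units [0.029 0.05  1.124] wz units -2.816 F [-4.12 -0.28 -0.82] M [ 0.038  0.613 -0.035] op 0.262
```

At +12° it passes the chamfer with under 1 N of vertical load; the side force of -4 N asks for a small shift to -x. Correcting and continuing down.

```bash
python3 -m pendant '[{"x":-0.02,"y":0,"z":0,"wx":0,"wy":0,"wz":0,"gripper":-1},{"x":-0.015,"y":-0.007,"z":0,"wx":0,"wy":0,"wz":0,"gripper":-1},{"x":0,"y":0,"z":0.03,"wx":0,"wy":0,"wz":0,"gripper":-1},{"x":0,"y":0,"z":0.03,"wx":0,"wy":0,"wz":0,"gripper":-1},{"x":0,"y":0,"z":0.03,"wx":0,"wy":0,"wz":0,"gripper":-1},{"x":0,"y":0,"z":0.03,"wx":0,"wy":0,"wz":0,"gripper":-1},{"x":0,"y":0,"z":0,"wx":0,"wy":0,"wz":0,"gripper":-1},{"x":0,"y":0,"z":0,"wx":0,"wy":0,"wz":0,"gripper":-1},{"x":0,"y":0,"z":0,"wx":0,"wy":0,"wz":0,"gripper":-1},{"x":0,"y":0,"z":0,"wx":0,"wy":0,"wz":0,"gripper":-1}]'
python3 -c "
from h import *
want([.594,.1255,.1892],28.5)"
```

```text
t: 28.15
eef_pos: [0.593, 0.1263, 0.2096]
orientation: [[0.977, 0.214, 0.001], [0.214, -0.977, 0.0], [0.001, 0.0, -1.0]]
wrist_force: [-1.1, -0.0, -0.3]
opening: 0.264
t 28.15 pos [0.593  0.1263 0.2096] yaw 12.36 tilt [ 6.e-04  0.e+00 -1.e+00] shift units [0.04  0.052 1.022] wz units -2.817 F [-1.09 -0.04 -0.32] M [ 0.05   0.096 -0.002] op 0.264
```

It is sliding freely, so I'll continue.

```bash
python3 -m pendant '[{"x":-0.01,"y":0,"z":0.05,"wx":0,"wy":0,"wz":0,"gripper":-1},{"x":0,"y":0,"z":0.05,"wx":0,"wy":0,"wz":0,"gripper":-1},{"x":0,"y":0,"z":0.05,"wx":0,"wy":0,"wz":0,"gripper":-1},{"x":0,"y":0,"z":0.05,"wx":0,"wy":0,"wz":0,"gripper":-1},{"x":0,"y":0,"z":0.05,"wx":0,"wy":0,"wz":0,"gripper":-1},{"x":0,"y":0,"z":0,"wx":0,"wy":0,"wz":0,"gripper":-1},{"x":0,"y":0,"z":0,"wx":0,"wy":0,"wz":0,"gripper":-1},{"x":0,"y":0,"z":0,"wx":0,"wy":0,"wz":0,"gripper":-1},{"x":0,"y":0,"z":0,"wx":0,"wy":0,"wz":0,"gripper":-1},{"x":0,"y":0,"z":0,"wx":0,"wy":0,"wz":0,"gripper":-1}]'
python3 -c "
from h import *
want([.594,.1255,.1892],28.5)"
```

```text
t: 28.98
eef_pos: [0.5928, 0.1263, 0.2045]
orientation: [[0.977, 0.214, 0.001], [0.214, -0.977, 0.0], [0.001, 0.0, -1.0]]
wrist_force: [1.7, 1.1, -1.3]
opening: 0.264
t 28.98 pos [0.5928 0.1263 0.2045] yaw 12.36 tilt [ 7.e-04  1.e-04 -1.e+00] shift units [0.047 0.052 0.767] wz units -2.816 F [ 1.71  1.09 -1.27] M [ 0.066 -0.373  0.043] op 0.264
```

```bash
python3 -m pendant '[{"x":0.01,"y":0,"z":0.07,"wx":0,"wy":0,"wz":0,"gripper":-1},{"x":0,"y":0,"z":0.08,"wx":0,"wy":0,"wz":0,"gripper":-1},{"x":0,"y":0,"z":0.08,"wx":0,"wy":0,"wz":0,"gripper":-1},{"x":0,"y":0,"z":0.08,"wx":0,"wy":0,"wz":0,"gripper":-1},{"x":0,"y":0,"z":0.08,"wx":0,"wy":0,"wz":0,"gripper":-1},{"x":0,"y":0,"z":0.08,"wx":0,"wy":0,"wz":0,"gripper":-1},{"x":0,"y":0,"z":0.05,"wx":0,"wy":0,"wz":0,"gripper":-1},{"x":0,"y":0,"z":0,"wx":0,"wy":0,"wz":0,"gripper":-1},{"x":0,"y":0,"z":0,"wx":0,"wy":0,"wz":0,"gripper":-1},{"x":0,"y":0,"z":0,"wx":0,"wy":0,"wz":0,"gripper":-1}]'
python3 -c "
from h import *
want([.594,.1255,.1892],28.5)"
```

```text
t: 29.82
eef_pos: [0.5929, 0.1264, 0.1942]
orientation: [[0.977, 0.214, 0.0], [0.214, -0.977, 0.0], [0.0, -0.0, -1.0]]
wrist_force: [0.3, 0.2, 1.6]
opening: 0.265
t 29.82 pos [0.5929 0.1264 0.1942] yaw 12.37 tilt [ 3.e-04  1.e-04 -1.e+00] shift units [0.044 0.055 0.248] wz units -2.816 F [0.25 0.17 1.61] M [ 0.022 -0.139  0.055] op 0.265
```

```bash
python3 -m pendant '[{"x":0,"y":0,"z":0.05,"wx":0,"wy":0,"wz":0,"gripper":-1},{"x":0,"y":0,"z":0.05,"wx":0,"wy":0,"wz":0,"gripper":-1},{"x":0,"y":0,"z":0.05,"wx":0,"wy":0,"wz":0,"gripper":-1},{"x":0,"y":0,"z":0.03,"wx":0,"wy":0,"wz":0,"gripper":-1},{"x":0,"y":0,"z":0.02,"wx":0,"wy":0,"wz":0,"gripper":-1},{"x":0,"y":0,"z":0.02,"wx":0,"wy":0,"wz":0,"gripper":-1},{"x":0,"y":0,"z":0,"wx":0,"wy":0,"wz":0,"gripper":-1},{"x":0,"y":0,"z":0,"wx":0,"wy":0,"wz":0,"gripper":-1},{"x":0,"y":0,"z":0,"wx":0,"wy":0,"wz":0,"gripper":-1},{"x":0,"y":0,"z":0,"wx":0,"wy":0,"wz":0,"gripper":-1}]'
python3 -c "
from h import *
want([.594,.1255,.1892],28.5)"
python3 look.py pics/l4.png
```

```text
t: 30.65
eef_pos: [0.5929, 0.1264, 0.19]
orientation: [[0.977, 0.214, 0.0], [0.214, -0.977, 0.0], [0.0, 0.0, -1.0]]
wrist_force: [-0.3, 0.3, 4.8]
opening: 0.264
t 30.65 pos [0.5929 0.1264 0.19  ] yaw 12.37 tilt [ 4.e-04  1.e-04 -1.e+00] shift units [0.042 0.054 0.038] wz units -2.816 F [-0.29  0.33  4.76] M [ 0.023 -0.024  0.044] op 0.264
```

View pics/l4.png

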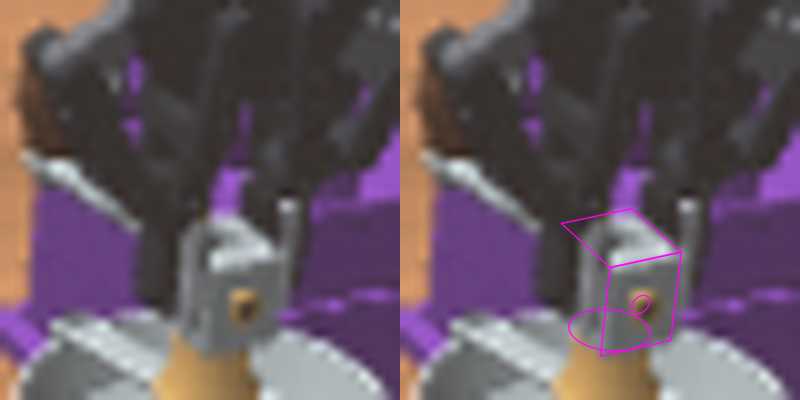

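The collar is now at the bearing: TCP z 0.190 against 0.189 expected, push about 7 N, underside at the bearing top in the crop. Before turning, I'll refine the mill's yaw from the saved depth of its side faces.

```bash
python3 - <<'E'
from h import *
s=load("scene0.npz");t=load("top0.npz")
P=np.load("side_s.npy");P=P[np.isfinite(P).all(1)]
R=T(0,0,0,-28.5)[:2,:2];q=(P[:,:2]-[.594,.1255])@R.T
from scipy.optimize import least_squares
for nm,m,i,j in(("drawer +x",(q[:,0]>.045)&(abs(q[:,1])<.05)&(q[:,0]<.066),0,1),("-y",(q[:,1]<-.045)&(abs(q[:,0])<.05)&(q[:,1]>-.066),1,0)):
    a,b=q[m,j],q[m,i]
    f=least_squares(lambda p:p[0]+p[1]*a-b,[0,0],loss="soft_l1",f_scale=.001)
    sl=np.degrees(np.arctan(f.x[1]));print(nm,m.sum(),f.x[0].round(4),"yaw",28.5+(sl if i==1 else -sl))
# brass dots in top corners & bridge: blue->brass mask in top
t_img=t["color"];hsv=cv2.cvtColor(t_img,cv2.COLOR_BGR2HSV)
m=cv2.inRange(hsv,(15,150,170),(30,255,255));n,l,st,ce=cv2.connectedComponentsWithStats(m[175:250,203:278])
pts=[]
for k in range(1,n):
    p=px2w(t,ce[k][0]+203,ce[k][1]+175,z=.112);pts.append(p);print(st[k][4],p.round(4))
E
```

```text
drawer +x 360 0.0572 yaw 27.41721509718175
-y 416 -0.0538 yaw 27.400162589148763
1 [0.6599 0.1048 0.112 ]
33 [0.5988 0.131  0.112 ]
1 [0.5714 0.0577 0.112 ]
1 [0.5255 0.1474 0.112 ]
```

Both side faces and the brass dots give a yaw of 27.4°, so I'll use that. To bring the shaft along flat on flat, I'll draw the collar 2 mm (commanded) toward the flat, turn a little past, come back and release the offset.

```bash
python3 -m pendant '[{"x":-0.03,"y":0,"z":0,"wx":0,"wy":0,"wz":0,"gripper":-1},{"x":-0.03,"y":0,"z":0,"wx":0,"wy":0,"wz":0,"gripper":-1},{"x":-0.04,"y":0,"z":0,"wx":0,"wy":0,"wz":0,"gripper":-1},{"x":0,"y":0,"z":0,"wx":0,"wy":0,"wz":0,"gripper":-1},{"x":0,"y":0,"z":0,"wx":0,"wy":0,"wz":-0.3,"gripper":-1},{"x":0,"y":0,"z":0,"wx":0,"wy":0,"wz":-0.3,"gripper":-1},{"x":0,"y":0,"z":0,"wx":0,"wy":0,"wz":-0.3,"gripper":-1},{"x":0,"y":0,"z":0,"wx":0,"wy":0,"wz":-0.3,"gripper":-1},{"x":0,"y":0,"z":0,"wx":0,"wy":0,"wz":-0.3,"gripper":-1},{"x":0,"y":0,"z":0,"wx":0,"wy":0,"wz":0,"gripper":-1}]'
python3 -c "
from h import *
want([.594,.1255,.1892],27.4)"
```

```text
t: 31.53
eef_pos: [0.5925, 0.1258, 0.1899]
orientation: [[0.934, 0.358, 0.005], [0.358, -0.934, 0.0], [0.004, 0.002, -1.0]]
wrist_force: [6.9, 1.5, 1.2]
opening: 0.263
t 31.53 pos [0.5925 0.1258 0.1899] yaw 21.0 tilt [ 0.0048  0.     -1.    ] shift units [0.065 0.04  0.036] wz units -1.116 F [6.91 1.5  1.17] M [ 0.078 -1.225 -0.017] op 0.263
```

```bash
python3 -m pendant '[{"x":0,"y":0,"z":0,"wx":0,"wy":0,"wz":-0.3,"gripper":-1},{"x":0,"y":0,"z":0,"wx":0,"wy":0,"wz":-0.3,"gripper":-1},{"x":0,"y":0,"z":0,"wx":0,"wy":0,"wz":-0.3,"gripper":-1},{"x":0,"y":0,"z":0,"wx":0,"wy":0,"wz":-0.3,"gripper":-1},{"x":0,"y":0,"z":0,"wx":0,"wy":0,"wz":-0.3,"gripper":-1},{"x":0,"y":0,"z":0,"wx":0,"wy":0,"wz":-0.2,"gripper":-1},{"x":0,"y":0,"z":0,"wx":0,"wy":0,"wz":0,"gripper":-1},{"x":0,"y":0,"z":0,"wx":0,"wy":0,"wz":0,"gripper":-1},{"x":0,"y":0,"z":0,"wx":0,"wy":0,"wz":0,"gripper":-1},{"x":0,"y":0,"z":0,"wx":0,"wy":0,"wz":0,"gripper":-1}]'
python3 -c "
from h import *
want([.594,.1255,.1892],27.4)"
```

```text
t: 32.37
eef_pos: [0.5918, 0.1258, 0.1893]
orientation: [[0.86, 0.51, 0.003], [0.51, -0.86, 0.0], [0.002, 0.001, -1.0]]
wrist_force: [6.5, -0.0, 0.6]
opening: 0.265
t 32.37 pos [0.5918 0.1258 0.1893] yaw 30.69 tilt [ 2.8e-03  1.0e-04 -1.0e+00] shift units [0.086 0.071 0.005] wz units 0.575 F [ 6.54 -0.01  0.58] M [ 0.129 -0.993  0.019] op 0.265
```

```bash
python3 -m pendant '[{"x":0,"y":0,"z":0,"wx":0,"wy":0,"wz":0.3,"gripper":-1},{"x":0,"y":0,"z":0,"wx":0,"wy":0,"wz":0.27,"gripper":-1},{"x":0,"y":0,"z":0,"wx":0,"wy":0,"wz":0,"gripper":-1},{"x":0,"y":0,"z":0,"wx":0,"wy":0,"wz":0,"gripper":-1},{"x":0,"y":0,"z":0,"wx":0,"wy":0,"wz":0,"gripper":-1},{"x":0,"y":0,"z":0,"wx":0,"wy":0,"wz":0,"gripper":-1},{"x":0,"y":0,"z":0,"wx":0,"wy":0,"wz":0,"gripper":-1},{"x":0,"y":0,"z":0,"wx":0,"wy":0,"wz":0,"gripper":-1},{"x":0,"y":0,"z":0,"wx":0,"wy":0,"wz":0,"gripper":-1},{"x":0,"y":0,"z":0,"wx":0,"wy":0,"wz":0,"gripper":-1}]'
python3 -c "
from h import *
want([.594,.1255,.1892],27.4)"
python3 -m pendant '[{"x":0.04,"y":0,"z":0,"wx":0,"wy":0,"wz":0,"gripper":-1},{"x":0.04,"y":0,"z":0,"wx":0,"wy":0,"wz":0,"gripper":-1},{"x":0.04,"y":0,"z":0,"wx":0,"wy":0,"wz":0,"gripper":-1},{"x":0.04,"y":0,"z":0,"wx":0,"wy":0,"wz":0,"gripper":-1},{"x":0,"y":0,"z":0,"wx":0,"wy":0,"wz":0,"gripper":-1},{"x":0,"y":0,"z":0,"wx":0,"wy":0,"wz":0,"gripper":-1},{"x":0,"y":0,"z":0,"wx":0,"wy":0,"wz":0,"gripper":-1},{"x":0,"y":0,"z":0,"wx":0,"wy":0,"wz":0,"gripper":-1},{"x":0,"y":0,"z":0,"wx":0,"wy":0,"wz":0,"gripper":-1},{"x":0,"y":0,"z":0,"wx":0,"wy":0,"wz":0,"gripper":-1}]'
python3 -c "
from h import *
want([.594,.1255,.1892],27.4)"
```

```text
t: 33.2
eef_pos: [0.5919, 0.1262, 0.1893]
orientation: [[0.888, 0.461, 0.003], [0.461, -0.888, 0.001], [0.003, 0.001, -1.0]]
wrist_force: [6.2, 2.7, -0.7]
opening: 0.263
t 33.2 pos [0.5919 0.1262 0.1893] yaw 27.43 tilt [ 3.1e-03  8.0e-04 -1.0e+00] shift units [0.078 0.078 0.006] wz units 0.004 F [ 6.18  2.66 -0.73] M [ 0.309 -1.07   0.03 ] op 0.263
t: 34.03
eef_pos: [0.5927, 0.1269, 0.1893]
orientation: [[0.888, 0.461, -0.003], [0.461, -0.888, -0.001], [-0.003, -0.0, -1.0]]
wrist_force: [-3.3, -2.5, 4.4]
opening: 0.26
t 34.03 pos [0.5927 0.1269 0.1893] yaw 27.43 tilt [-0.0028 -0.0011 -1.    ] shift units [0.027 0.093 0.004] wz units 0.006 F [-3.33 -2.51  4.41] M [-0.537  0.63  -0.024] op 0.26
```

The sideways play along the crank's x is only about 0.6 mm, where about 1.8 mm would mean flat parallel to flat. The shaft may therefore be some 10° off within the play. Pulling the collar toward the flat with about 20 N at fixed yaw should turn the shaft flat-to-flat, since that exceeds its 0.06 N m friction.

```bash
python3 -m pendant '[{"x":-0.05,"y":0,"z":0,"wx":0,"wy":0,"wz":0,"gripper":-1},{"x":-0.05,"y":0,"z":0,"wx":0,"wy":0,"wz":0,"gripper":-1},{"x":-0.05,"y":0,"z":0,"wx":0,"wy":0,"wz":0,"gripper":-1},{"x":-0.05,"y":0,"z":0,"wx":0,"wy":0,"wz":0,"gripper":-1},{"x":-0.05,"y":0,"z":0,"wx":0,"wy":0,"wz":0,"gripper":-1},{"x":-0.04,"y":0,"z":0,"wx":0,"wy":0,"wz":0,"gripper":-1},{"x":-0.04,"y":0,"z":0,"wx":0,"wy":0,"wz":0,"gripper":-1},{"x":0,"y":0,"z":0,"wx":0,"wy":0,"wz":0,"gripper":-1},{"x":0,"y":0,"z":0,"wx":0,"wy":0,"wz":0,"gripper":-1},{"x":0,"y":0,"z":0,"wx":0,"wy":0,"wz":0,"gripper":-1}]' 100
python3 -c "
from h import *
want([.594,.1255,.1892],27.4)"
```

```text
t: 34.87
eef_pos: [0.5912, 0.126, 0.1894]
orientation: [[0.887, 0.461, 0.01], [0.461, -0.888, 0.004], [0.011, 0.001, -1.0]]
wrist_force: [15.5, 5.3, -6.9]
opening: 0.26
t 34.87 pos [0.5912 0.126  0.1894] yaw 27.44 tilt [ 0.0101  0.0041 -0.9999] shift units [0.114 0.088 0.013] wz units 0.006 F [15.48  5.33 -6.87] M [ 0.894 -2.405  0.054] op 0.26
```

```bash
python3 -m pendant '[{"x":0,"y":0,"z":0,"wx":0,"wy":0,"wz":-0.4,"gripper":-1},{"x":0,"y":0,"z":0,"wx":0,"wy":0,"wz":0.4,"gripper":-1},{"x":0,"y":0,"z":0,"wx":0,"wy":0,"wz":0.4,"gripper":-1},{"x":0,"y":0,"z":0,"wx":0,"wy":0,"wz":-0.4,"gripper":-1},{"x":0.05,"y":0,"z":0,"wx":0,"wy":0,"wz":0,"gripper":-1},{"x":0.05,"y":0,"z":0,"wx":0,"wy":0,"wz":0,"gripper":-1},{"x":0.05,"y":0,"z":0,"wx":0,"wy":0,"wz":0,"gripper":-1},{"x":0.05,"y":0,"z":0,"wx":0,"wy":0,"wz":0,"gripper":-1},{"x":0.05,"y":0,"z":0,"wx":0,"wy":0,"wz":0,"gripper":-1},{"x":0,"y":0,"z":0,"wx":0,"wy":0,"wz":0,"gripper":-1}]'
python3 -c "
from h import *
want([.594,.1255,.1892],27.4)"
python3 -m pendant '[{"x":0.05,"y":0,"z":0,"wx":0,"wy":0,"wz":0,"gripper":-1},{"x":0.03,"y":0,"z":0,"wx":0,"wy":0,"wz":0,"gripper":-1},{"x":0,"y":0,"z":0,"wx":0,"wy":0,"wz":0,"gripper":-1},{"x":0,"y":0,"z":0,"wx":0,"wy":0,"wz":0,"gripper":-1},{"x":0,"y":0,"z":0,"wx":0,"wy":0,"wz":0,"gripper":-1},{"x":0,"y":0,"z":0,"wx":0,"wy":0,"wz":0,"gripper":-1},{"x":0,"y":0,"z":0,"wx":0,"wy":0,"wz":0,"gripper":-1},{"x":0,"y":0,"z":0,"wx":0,"wy":0,"wz":0,"gripper":-1},{"x":0,"y":0,"z":0,"wx":0,"wy":0,"wz":0,"gripper":-1},{"x":0,"y":0,"z":0,"wx":0,"wy":0,"wz":0,"gripper":-1}]'
python3 -c "
from h import *
want([.594,.1255,.1892],27.4)"
```

```text
t: 35.7
eef_pos: [0.5918, 0.1267, 0.1894]
orientation: [[0.888, 0.461, -0.002], [0.461, -0.888, -0.0], [-0.001, -0.001, -1.0]]
wrist_force: [-1.2, -1.3, 0.4]
opening: 0.268
t 35.7 pos [0.5918 0.1267 0.1894] yaw 27.43 tilt [-1.5e-03 -1.0e-04 -1.0e+00] shift units [0.071 0.103 0.008] wz units 0.006 F [-1.16 -1.27  0.36] M [-0.155  0.034  0.003] op 0.268
t: 36.53
eef_pos: [0.5925, 0.1271, 0.1893]
orientation: [[0.888, 0.461, -0.003], [0.461, -0.888, -0.001], [-0.003, -0.001, -1.0]]
wrist_force: [-4.6, -2.0, 2.2]
opening: 0.261
t 36.53 pos [0.5925 0.1271 0.1893] yaw 27.43 tilt [-3.4e-03 -8.0e-04 -1.0e+00] shift units [0.032 0.105 0.007] wz units 0.005 F [-4.6  -2.04  2.19] M [-0.391  0.701 -0.008] op 0.261
```

The collar now moves noticeably more along x for a given force (6.6 mm commanded over 21 N, against 1.6 mm over 9 N when wedged), so the play has opened up. I'll centre it, press down and look.

```bash
python3 -m pendant '[{"x":-0.04,"y":0,"z":0.02,"wx":0,"wy":0,"wz":0,"gripper":-1},{"x":0,"y":0,"z":0.02,"wx":0,"wy":0,"wz":0,"gripper":-1},{"x":0,"y":0,"z":0.02,"wx":0,"wy":0,"wz":0,"gripper":-1},{"x":0,"y":0,"z":0.02,"wx":0,"wy":0,"wz":0,"gripper":-1},{"x":0,"y":0,"z":0,"wx":0,"wy":0,"wz":0,"gripper":-1},{"x":0,"y":0,"z":0,"wx":0,"wy":0,"wz":0,"gripper":-1},{"x":0,"y":0,"z":0,"wx":0,"wy":0,"wz":0,"gripper":-1},{"x":0,"y":0,"z":0,"wx":0,"wy":0,"wz":0,"gripper":-1},{"x":0,"y":0,"z":0,"wx":0,"wy":0,"wz":0,"gripper":-1},{"x":0,"y":0,"z":0,"wx":0,"wy":0,"wz":0,"gripper":-1}]'
python3 -c "
from h import *
want([.594,.1255,.1892],27.4)"
python3 - <<'E'
from h import *
from workcell import vision
c=vision.camera("scene");np.savez("sceneF.npz",**c);b=(285,140,355,210)
g=overlay(c,np.eye(4),[],b,5.5)
a=np.linspace(0,6.28,30);ring=np.c_[0*a+.014,.003*np.cos(a),.015+.003*np.sin(a)]
g2=overlay(c,T(.594,.1255,.170,27.4),CRANK+[ring],b,5.5)
cv2.imwrite("pics/f1.png",np.hstack([g,g2]))
want([.594,.1255,.1892],27.4)
E
```

```text
t: 37.37
eef_pos: [0.5925, 0.1271, 0.1893]
orientation: [[0.888, 0.461, -0.001], [0.461, -0.888, -0.0], [-0.001, -0.001, -1.0]]
wrist_force: [-7.2, -1.5, 7.7]
opening: 0.259
t 37.37 pos [0.5925 0.1271 0.1893] yaw 27.44 tilt [-1.4e-03 -1.0e-04 -1.0e+00] shift units [0.033 0.105 0.006] wz units 0.006 F [-7.15 -1.45  7.71] M [-0.258  1.138 -0.049] op 0.259
t 37.42 pos [0.5924 0.127  0.1893] yaw 27.44 tilt [-1.4e-03 -1.0e-04 -1.0e+00] shift units [0.033 0.104 0.006] wz units 0.006 F [-7.16 -1.35  7.  ] M [-0.252  1.093 -0.013] op 0.262
```

View pics/f1.png

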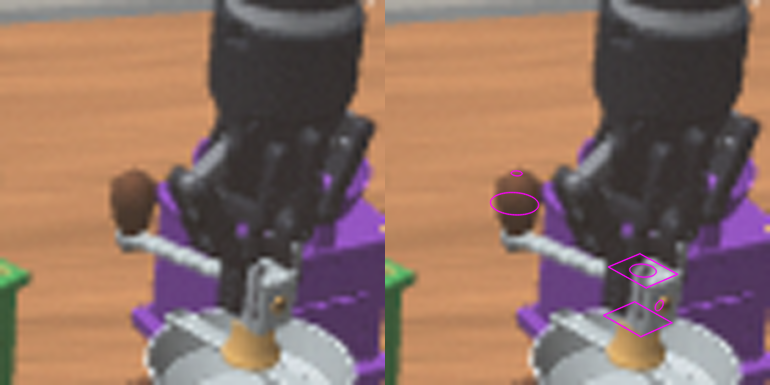

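Seated: z holds at 0.1893 under about 10 N of press. The screw at crop (279,302) and knob at (133,203) both sit about 1 px right of the model at 27.4°, so the yaw agrees. I'll relieve the remaining side load and confirm.

```bash
python3 -m pendant '[{"x":-0.03,"y":-0.01,"z":0.01,"wx":0,"wy":0,"wz":0,"gripper":-1},{"x":-0.03,"y":-0.01,"z":0.01,"wx":0,"wy":0,"wz":0,"gripper":-1},{"x":0,"y":0,"z":0,"wx":0,"wy":0,"wz":0,"gripper":-1},{"x":0,"y":0,"z":0,"wx":0,"wy":0,"wz":0,"gripper":-1},{"x":0,"y":0,"z":0,"wx":0,"wy":0,"wz":0,"gripper":-1},{"x":0,"y":0,"z":0,"wx":0,"wy":0,"wz":0,"gripper":-1},{"x":0,"y":0,"z":0,"wx":0,"wy":0,"wz":0,"gripper":-1},{"x":0,"y":0,"z":0,"wx":0,"wy":0,"wz":0,"gripper":-1},{"x":0,"y":0,"z":0,"wx":0,"wy":0,"wz":0,"gripper":-1},{"x":0,"y":0,"z":0,"wx":0,"wy":0,"wz":0,"gripper":-1}]'
python3 - <<'E'
from h import *
from workcell import vision
for i in range(3):
    want([.594,.1255,.1892],27.4)
    c=vision.camera("scene" if i<2 else "top")
d0=load("scene0.npz")["color"];s=vision.camera("scene")["color"]
cv2.imwrite("pics/f2.png",s)
E
```

```text
t: 38.25
eef_pos: [0.5924, 0.127, 0.1893]
orientation: [[0.888, 0.461, 0.002], [0.461, -0.888, 0.001], [0.002, 0.0, -1.0]]
wrist_force: [-3.6, -0.9, 6.7]
opening: 0.259
t 38.25 pos [0.5924 0.127  0.1893] yaw 27.44 tilt [ 2.e-03  5.e-04 -1.e+00] shift units [0.037 0.106 0.007] wz units 0.006 F [-3.61 -0.94  6.72] M [-0.121  0.559  0.014] op 0.259
t 38.3 pos [0.5924 0.127  0.1893] yaw 27.44 tilt [ 2.e-03  5.e-04 -1.e+00] shift units [0.037 0.106 0.007] wz units 0.007 F [-2.43 -0.61  5.37] M [-0.152  0.494  0.002] op 0.262
t 38.35 pos [0.5924 0.127  0.1893] yaw 27.44 tilt [ 2.e-03  5.e-04 -1.e+00] shift units [0.037 0.105 0.005] wz units 0.006 F [-2.33 -1.82  5.17] M [-0.125  0.547  0.03 ] op 0.262
```

View pics/f2.png

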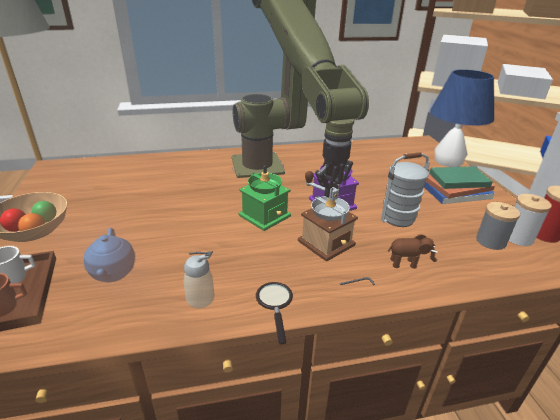

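The collar is seated, gripped and pressed with about 8 N, and everything else in the scene picture stands where it did. Handing in.

```bash
python3 -c "
from workcell import env
print(env.sign_off())"
```

```text
the job is handed in; nothing more can be done
None
```

The crank is on the brown mill's shaft, slid fully down on to the bearing, with its grub screw facing the drawer. I handed in at about 38 s with the collar still gripped and pressed down.

**How it went:** The first attempt, feeling from one side, wedged on the shaft about 5 mm down, with at most about 12 N of push. I lifted clear, turned 21° and tried again. It then slid down to the bearing, mostly under 2–4 N. I turned shaft and crank round together and pulled the collar toward the flat to bring flat on to flat.

**Last checks:**
- **Seating:** the height held at 0.1893 m (0.1892 expected) as I pressed harder. The final press is about 8 N, with 2–4 N of leftover side force.
- **Direction:** the tool stands at 27.4°, against 27.4° measured for the mill's drawer side.
- **Surroundings:** in the last picture nothing else looks moved.

**Checks that were not clean:**
- **Shaft flat:** I could not see it directly. My readings of the play between flat and bore did not fully agree, so the shaft may be several degrees off the screw's direction within that play.
- **Camera against arm:** the picture puts the collar about 1 pixel (2–3 mm) to one side of the camera-based model. It sits sideways as a whole, with no turn, so I put it down to camera calibration.

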